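# Count along the rail and push the seasoning pot into the third gap

## Task

Rest a fingertip lightly on top of the white rack's front rail at its first gap, at the blue-capped left end as the robot sees it, and run it along over the second gap to the third, counting. Then push the yellow-lidded pot over the worktop with the fingertips into that third gap, under the rail, until it meets the back bars, and draw the fingers clear. Do not pinch, lift or tip the pot, and leave everything else standing where it is.

Things in the scene. Friction and masses are not known exactly. Their poses are not given: they have to be found in the camera images.
- rack: low white-coated steel rack fixed to the worktop: 412 mm long over its end caps (y axis, to its left end as the robot sees it), 56 mm deep (x axis, into the gaps, away from the robot), 66 mm high. Six divider hoops of 6 mm bar, 78 mm apart, make five equal gaps, each 72 mm wide between the bars, open in front and above, with the worktop for floor. Rail end caps: left blue, right grey. Origin: on the worktop, in the middle of the third gap
- gap1 (a point): point on top of the front rail, over the middle of the first gap counted from the blue-capped left end; axes as the rack's
- gap2 (a point): point on top of the front rail, over the middle of the second gap counted from the blue-capped left end; axes as the rack's
- gap3 (a point): point on top of the front rail, over the middle of the third gap counted from the blue-capped left end; axes as the rack's. The front rail is a white box bar along the whole front, 14 mm from front to back (from 30 to 16 mm before the rack's origin), its underside 54 mm and its flat top 66 mm above the worktop: pots pass under it, fingers do not
- back3 (a point): face of the back bars in the middle of the third gap, 20 mm behind the rack's origin and 20 mm up. A pot that meets the bars has its centre 31 mm before this point and sticks out 12 mm in front of the rail, so that a finger in front of the rail can push it home
- yellow_pot: steel seasoning pot with a yellow plastic lid, a straight round tin 62 mm across and 46 mm high (lid included, slightly smaller across than the tin), about 0.2 kg; the one to push, standing on the worktop between the robot and the rack. Origin: centre of its underside, z up
- green_pot: steel seasoning pot with a green plastic lid, a straight round tin 62 mm across and 46 mm high (lid included, slightly smaller across than the tin), about 0.2 kg; stands on the worktop before the rack, must not be moved. Origin: centre of its underside, z up
- black_pot: steel seasoning pot with a black plastic lid, a straight round tin 62 mm across and 46 mm high (lid included, slightly smaller across than the tin), about 0.2 kg; stands in the second or the fifth gap of the rack, must not be moved. Origin: centre of its underside, z up
- red_pot: steel seasoning pot with a red plastic lid, a straight round tin 62 mm across and 46 mm high (lid included, slightly smaller across than the tin), about 0.2 kg; stands in the second or the fifth gap of the rack, must not be moved. Origin: centre of its underside, z up
- oil_bottle: yellow squeeze bottle, 60 mm across, 190 mm tall to the tip of its white nozzle, to the left of the rack; origin at the centre of its underside
- sauce_bottle: red squeeze bottle, 60 mm across, 190 mm tall to the tip of its white nozzle, to the right of the rack; origin at the centre of its underside
- steel_pan: open steel pot 130 mm across and 100 mm high, to the left; origin at the centre of its underside
- ladle: steel spoon 220 mm long lying on the worktop to the right; origin under its middle
Things that resemble listed ones, but are neither listed nor needed, are in the scene too. What is shaped like the yellow_pot but orange is not meant.

How it is judged:
On the way, in this order (a step that is already met when the one before it is completed fails the run):
1. a fingertip touches the top of the front rail at the first gap (contact force between the fingers and rack above 0.2 N and horizontal distance between the grasp point and gap1 below 0.036 m and height (world z) of the grasp point above 0.06 m), for 0.05 s.
2. a fingertip touches the top of the front rail at the second gap (contact force between the fingers and rack above 0.2 N and horizontal distance between the grasp point and gap2 below 0.036 m and height (world z) of the grasp point above 0.06 m), for 0.05 s.
3. a fingertip touches the top of the front rail at the third gap (contact force between the fingers and rack above 0.2 N and horizontal distance between the grasp point and gap3 below 0.036 m and height (world z) of the grasp point above 0.06 m), for 0.05 s.
4. the yellow pot has been pushed home in the third gap (x of yellow_pot in the frame of rack between -0.017 and -0.004 m and y of yellow_pot in the frame of gap3 between -0.012 and 0.012 m and angle between yellow_pot's own z axis and vertical below 0.15 rad and height (world z) of yellow_pot below 0.006 m), for 0.2 s.
At the end, for the whole second after the job is handed in: the yellow pot stands upright on the worktop at rest in the third gap, within 6 mm of meeting the back bars and within 12 mm of the gap's middle, and the other pots, bottles, pan and ladle are within 20 mm of where they stood (all of step 4 and linear speed of yellow_pot below 0.01 m/s and distance of each of green_pot, black_pot, red_pot, oil_bottle, sauce_bottle, steel_pan, ladle from where it was at the start of the episode below 0.02 m); the robot touches nothing.
It fails at once if the yellow pot is lifted more than 10 mm off the worktop (height (world z) of yellow_pot above 0.01 m).
It fails at once if the yellow pot is tipped by more than 0.35 rad (angle between yellow_pot's own z axis and vertical above 0.35 rad).
It fails at once if the yellow pot is pinched or rammed (more than 30 N from the fingers) (contact force between the fingers and yellow_pot above 30 N).
It fails at once if the rack is pressed with more than 35 N (contact force between any of the fingers, the arm and rack above 35 N).
It fails at once if a bystander is moved more than 20 mm (distance of any of green_pot, black_pot, red_pot, oil_bottle, sauce_bottle, steel_pan, ladle from where it was at the start of the episode above 0.02 m).
It also fails if it takes over 67 s, if anything falls off the work surface, if the arm or the gripper's body presses on something with over 40 N, if the wrist force passes 120 N, or if a joint passes its speed limit or range.

## Robot

A 6-joint arm with a two-finger parallel gripper is mounted at the origin on the work surface. World frame = base frame: x ahead of the robot, y to its left, z up, the work surface at z = 0. Lengths are in m, angles in rad, forces in N, time in s.
With the tool pointing down it reaches from about 0.425 to 0.95 m from the base axis. Payload 3.5 kg.
Tool frame: the origin (TCP) lies at the very end of the fingers, on their centre line; the grasp point (between the pads) lies 19 mm behind it; y points along the fingers, z is the direction in which the jaws open and shut, and the axes are right-handed (so a half turn about y gives the same grasp; the last joint's range is limited). The gripper opens to 85 mm and grips with 20 to 120 N. Pads are 22 mm wide; open, the fingers measure 114 mm over their backs; the gripper's body (76 mm by 85 mm) begins 54 mm behind the grasp point. The pads swing forward as they close: fully open they stand 13 mm farther back than shut.
Start: joints at [-1.265, 0.286, 1.577, -0, 1.279, -0.15], TCP at [0.297, -0.606, 0.204] pointing down, gripper open.
Joint ranges: [-2.77, 2.77], [-0.9, 2.22], [0.21, 2.48], [-1.53, 4.67], [0.24, 2.81], [-2.84, 2.84]. Speed limits (rad/s): [2.79, 2.79, 3.14, 3.14, 3.14, 3.14].

## Interface

Orientations are given as a unit quaternion [x, y, z, w].
In Python, from plant import ctrl, cams gives the robot as it stands.
- The arm moves only by the tool play_rows, never from a script. Its argument "steps" is a list of rows, each an object of numbers: "claw": the finger opening in cm, from 0 to 8.54; "tx", "ty", "tz": the shift along the tool's x, y, z in cm; "ax", "ay", "az": the turn, a rotation vector about the tool's x, y, z in degrees. A call has 1 to 12 rows; each row is the pose to reach, as a shift and turn from the pose commanded when the call began, along the tool's axes at that moment; what a row does not reach only later rows make up. A row lasts 1/12 s, in which the tool goes at most 41.7 mm and 7.16 degrees, less where a joint would pass 70% of its speed; a pose out of reach is approached as far as the arm can. A call with a gripper value outside its range is refused whole. The fingers move at their own pace and stop on an object; "grip_force" is the grip in N (left out, the last holds). Time passes only in rows, so rows that repeat a pose let the fingers close. It gives the time, the measured TCP pose, the force and the opening at its end, in the units of the state.
- ctrl.get_state(): the state, without advancing time (a new reading comes with each control period).
- cams.read_camera(name): name is "side" or "top"; returns (picture, depth): 384x512x3 uint8, blue, green, red; 384x512 float32, m along the optical axis (not along the pixel's ray), 0 where there is no reading.
- cams.camera_model(name): a dict with "intrinsics" (3x3 intrinsics, pixels), "distortion" ([k1, k2, p1, p2, k3] as OpenCV has them; the pictures are not rectified), "rvec" (rotation vector, rad) and "tvec" (3), from world to camera coordinates, as OpenCV has them. Camera axes: x right, y down, z forward; pixel columns grow to the right and rows downward; lengths in m; the calibration is good to about 2 mm. A picture is of the moment at which its call begins. camera_model takes no time and is no camera call.
- ctrl.sign_off(): hands the job in, once; it reports no verdict.
The state is a dict: "time": time; "qpos": joint angles; "dq": joint speeds; "joint_efforts": joint torques, N m; "eef_pos": TCP position; "tcp_rot": TCP orientation; "contact_force": force on the tool from outside, world axes, zero at the start; "wrist_torque": the same for the moment, N m; "opening": opening from 0.0 (shut) to 1.0 (fully open).
Only numpy, scipy, OpenCV 4.12 (cv2) and the standard library are available. Lean on these libraries where they do the work, as an engineer would, in place of code of your own. Each camera call takes 0.05 s, during which the arm holds its last target.

## Working session

There is one attempt and no reset: what is moved stays moved. The work goes in short steps, Python scripts to look and compute and a tool call to move; the robot and the scene stay as the last step left them, time stands still between calls to the robot, and variables do not carry over. Pictures are saved under pics/ and viewed, and the job is handed in when it is done.

Besides the shell and the picture viewer there is one more tool, called after ">>>" by a JSON object that holds its "api" and its "payload", one argument or row to a line. play_rows: Moves the arm, as the interface text tells. Its arguments: {"type":"object","properties":{"steps":{"type":"array","items":{"type":"object","properties":{"claw":{"type":"number"},"tx":{"type":"number"},"ty":{"type":"number"},"tz":{"type":"number"},"ax":{"type":"number"},"ay":{"type":"number"},"az":{"type":"number"}}}},"grip_force":{"type":"number"}},"required":["steps"]}

```bash
mkdir -p pics; ls
cat > h.py <<'E'
import numpy as np, cv2
from plant import ctrl, cams
def cm(n):
    m=cams.camera_model(n); K=np.array(m["intrinsics"],float); D=np.array(m["distortion"],float)
    R,_=cv2.Rodrigues(np.array(m["rvec"],float)); t=np.array(m["tvec"],float).reshape(3)
    return K,D,R,t
def ray(n,uv):
    K,D,R,t=cm(n); p=cv2.undistortPoints(np.array(uv,float).reshape(-1,1,2),K,D).reshape(-1,2)
    d=np.c_[p,np.ones(len(p))]@R; return -R.T@t,d
def plane(n,uv,z):
    c,d=ray(n,uv); return c+d*((z-c[2])/d[:,2])[:,None]
def proj(n,P):
    K,D,R,t=cm(n); return cv2.projectPoints(np.array(P,float).reshape(-1,1,3),cv2.Rodrigues(R)[0],t,K,D)[0].reshape(-1,2)
def depthpt(n,uv,z):
    K,D,R,t=cm(n); p=cv2.undistortPoints(np.array(uv,float).reshape(-1,1,2),K,D).reshape(-1,2)
    return (np.c_[p,np.ones(len(p))]*np.array(z)[:,None]-t)@R
E
python3 - <<'E'
from h import *
for n in("top","side"):
    im,d=cams.read_camera(n); cv2.imwrite(f"pics/{n}0.png",im); np.savez(f"{n}0.npz",im=im,d=d)
    K,D,R,t=cm(n); print(n,-R.T@t,R[2],K[0,0])
print(ctrl.get_state())
E
```

```text
pics
top [ 0.21780364 -0.0024228   1.50991956] [ 0.17524793  0.01225018 -0.98444812] 456.0602326522345
side [0.33067667 1.04622829 0.74733805] [ 0.12394676 -0.83219496 -0.54045236] 450.6444477792933
{'time': 0.1, 'qpos': array([-1.26502571e+00,  2.87072312e-01,  1.57808156e+00,  3.54712033e-05,
        1.27860711e+00, -1.49999067e-01]), 'dq': array([-0.00037592,  0.00052952, -0.0026043 ,  0.00057654,  0.00011906,
       -0.0001328 ]), 'joint_efforts': array([ 6.78417491e-04, -4.07295656e+01, -2.93697256e+01, -1.50391015e-04,
        3.42690837e-03,  3.22693616e-06]), 'eef_pos': array([ 0.29693438, -0.60543101,  0.20306116]), 'tcp_rot': array([-0.15979189,  0.68959119, -0.68806073,  0.15969653]), 'contact_force': array([ 0.39807602,  0.42895868, -0.69440294]), 'wrist_torque': array([-0.0313407 ,  0.05185418, -0.04657213]), 'opening': 1.0026515302169008}
```

View pics/top0.png

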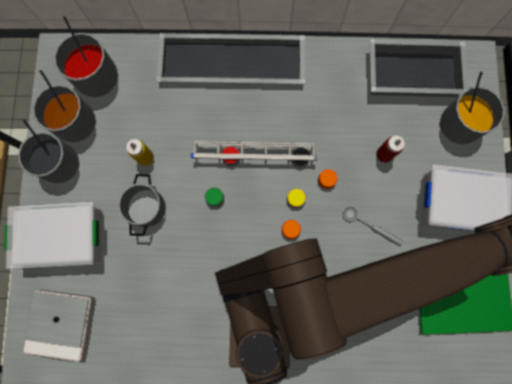

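View pics/side0.png

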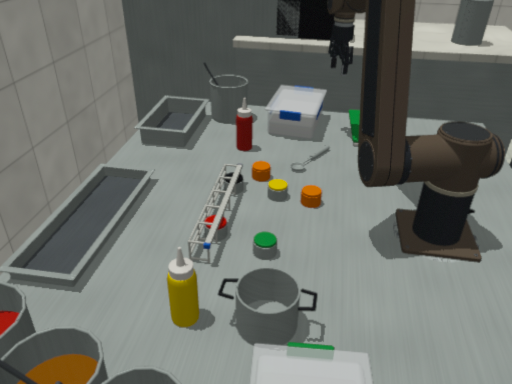

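The top view has the rack from (193,155) to (314,156), with the blue cap at its left end. The red pot is in gap 2 and the black pot in gap 5. Round-lid candidates are yellow at (297,198), orange at (328,178), orange at (291,229) and green at (214,197). The oil bottle at (140,152) is also yellow. By the description I want the one at (297,198), and I'll check it in a close crop.

Run:
```python
from h import *
im=np.load("top0.npz")["im"]; d=np.load("top0.npz")["d"]
s=np.load("side0.npz")["im"]
a=cv2.resize(im[130:250,180:350],None,fx=4.6,fy=4.6,interpolation=cv2.INTER_CUBIC)
cv2.imwrite("pics/crop_top.png",a)
b=cv2.resize(s[150:270,180:340],None,fx=4.8,fy=4.8,interpolation=cv2.INTER_CUBIC)
cv2.imwrite("pics/crop_side.png",b)
def blobs(n,img,box):
    hsv=cv2.cvtColor(img,cv2.COLOR_BGR2HSV); r={}
    for c,(lo,hi) in dict(yellow=(24,35),orange=(5,18),green=(50,75),blue=(105,130),red=(0,4)).items():
        m=cv2.inRange(hsv,(lo,140,60),(hi,255,255))
        k,_,st,ce=cv2.connectedComponentsWithStats(m)
        for i in range(1,k):
            x,y=ce[i]
            if st[i,4]>=4 and box[0]<x<box[2] and box[1]<y<box[3]:
                z=0.06 if c=="blue" else 0.046
                print(n,c,ce[i].round(1),st[i],plane(n,[ce[i]],z)[0].round(4))
blobs("top",im,(180,130,350,250)); blobs("side",s,(180,150,340,270))
```

```text
top yellow [296.  197.5] [287 189  19  18 262] [ 0.4455 -0.1084  0.046 ]
top orange [327.4 178.5] [319 169  18  20 293] [ 0.5103 -0.2105  0.046 ]
top orange [290.9 229. ] [282 220  19  19 291] [ 0.3428 -0.0929  0.046 ]
top green [213.6 196.3] [206 188  17  17 222] [0.4436 0.1592 0.046 ]
top blue [191.5 155. ] [191 154   2   3   6] [0.5768 0.2359 0.06  ]
top red [230.1 150.1] [222 147  17   7  88] [0.5996 0.1108 0.046 ]
top red [229.9 161.3] [224 160  13   4  43] [0.5615 0.1103 0.046 ]
side yellow [277.5 184.4] [269 179  18  12 181] [ 0.4433 -0.1005  0.046 ]
side orange [260.7 170.7] [252 161  18  20 324] [ 0.5053 -0.1725  0.046 ]
side orange [310.7 196. ] [301 185  20  23 399] [ 0.3413 -0.0558  0.046 ]
side green [264.8 239.3] [254 232  22  15 267] [0.4416 0.1665 0.046 ]
side blue [206.4 245.4] [204 243   6   6  29] [0.5731 0.2334 0.06  ]
side red [209.9 218.6] [205 215  10   8  51] [0.5975 0.107  0.046 ]
side red [222.2 222.9] [218 217   9  12  54] [0.5612 0.1196 0.046 ]
side red [208.3 225.7] [206 225   5   3  11] [0.5938 0.1383 0.046 ]
```

Run:
```python
from h import *
z=np.load("top0.npz"); im,d=z["im"],z["d"]
# depth point cloud around the rack, rail top z ~0.066
v,u=np.mgrid[130:175,180:330]; uv=np.c_[u.ravel(),v.ravel()]
P=depthpt("top",uv,d[v,u].ravel())
m=(P[:,2]>0.055)&(P[:,2]<0.08)
print(m.sum(), P[m].min(0),P[m].max(0))
np.set_printoptions(suppress=True,precision=4)
Q=P[m]; 
for y in np.arange(-0.3,0.26,0.03):
    s=Q[abs(Q[:,1]-y)<0.015]
    if len(s): print(round(y,2),len(s),s.mean(0),s[:,0].min(),s[:,0].max())
```

```text
949 [ 0.53350605 -0.20813997  0.05515559] [0.626029   0.23680779 0.0735585 ]
-0.21 1 [ 0.5335 -0.2081  0.0552] 0.5335060546737177 0.5335060546737177
-0.18 12 [ 0.5751 -0.1688  0.0666] 0.5686569478897111 0.5842934301168624
-0.15 85 [ 0.5922 -0.1524  0.0651] 0.5691734887685603 0.6246767612137708
-0.12 67 [ 0.588  -0.1194  0.0661] 0.5675579884657456 0.6244120396804631
-0.09 80 [ 0.5899 -0.0882  0.0654] 0.5646774701572651 0.6238879860675595
-0.06 55 [ 0.5841 -0.0608  0.0651] 0.5682685023806917 0.6228405151127934
-0.03 60 [ 0.5863 -0.03    0.065 ] 0.5681067694256157 0.6260289978534078
-0.0 77 [ 0.5917 -0.0013  0.0657] 0.5687530528885048 0.6252595753771768
0.03 63 [0.5889 0.0305 0.0664] 0.5692163255241319 0.6241372357965083
0.06 83 [0.5915 0.0632 0.0656] 0.5685979608836205 0.6235424763851558
0.09 61 [0.5877 0.0897 0.0657] 0.5687447339973121 0.6230124563233853
0.12 57 [0.5827 0.1194 0.0652] 0.568207352941673 0.6236568248341386
0.15 83 [0.5918 0.1502 0.0659] 0.5680335195454735 0.6250847815184357
0.18 60 [0.5895 0.1809 0.0667] 0.5689362609292125 0.624970369458236
0.21 69 [0.5896 0.2113 0.0655] 0.5686525461522443 0.6247649516189128
0.24 36 [0.5887 0.2296 0.0655] 0.5691400047298009 0.6229852545381487
```

```bash
sleep 1; ls pics
```

```text
crop_side.png
crop_top.png
side0.png
top0.png
```

View pics/crop_top.png

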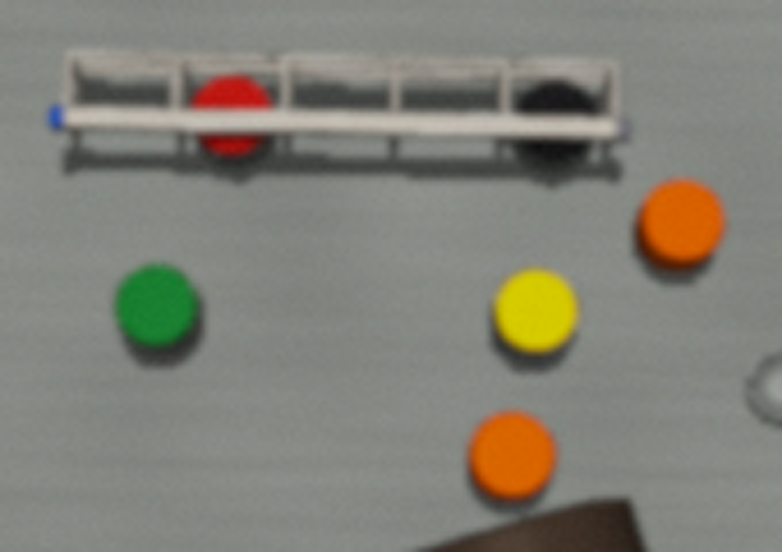

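View pics/crop_side.png

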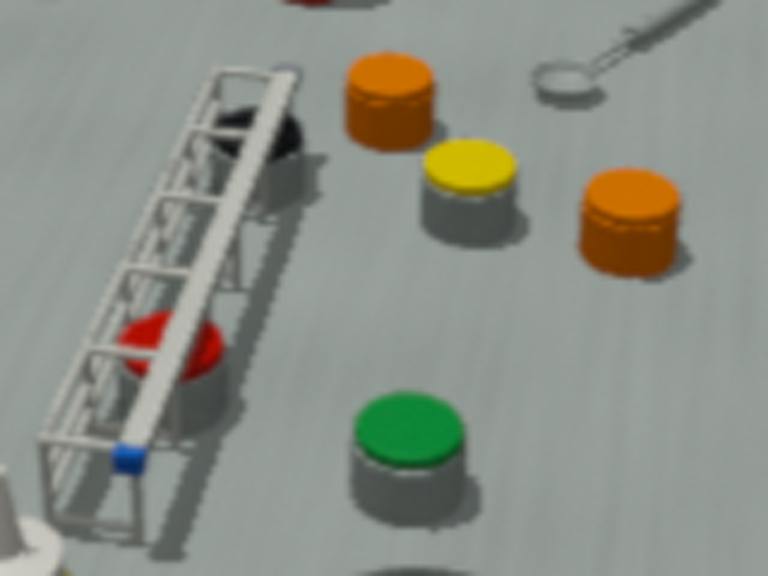

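Run:
```python
from h import *
np.set_printoptions(suppress=True,precision=4)
z=np.load("top0.npz"); im=z["im"]
g=im.min(2).astype(float)
pts=[]
for u in range(196,312):
    col=g[148:166,u]; w=np.clip(col-150,0,None); 
    v=np.arange(148,166); k=(v>=152)&(v<=162)
    # subpixel bright centroid 
    w=w*k
    if w.sum()>0: pts.append((u,(w*v).sum()/w.sum(),w.sum()))
p=np.array(pts); print(p[::8])
P=plane("top",p[:,:2],0.066)
l=cv2.fitLine(P[:,:2].astype(np.float32),cv2.DIST_HUBER,0,.001,.001).ravel(); print("top line",l, np.degrees(np.arctan2(l[0],l[1])))
f=np.polyfit(P[:,1],P[:,0],1); print(f, np.std(P[:,0]-np.polyval(f,P[:,1])))
print("row profiles"); 
for r in (154,155,156,157): print(r,g[r,186:200].astype(int),g[r,306:322].astype(int))
print(im[154:157,188:196].tolist())
# hoop tops: back rail row ~143; print profile across between rails
print(g[146:150,190:320].mean(0).astype(int).tolist())
s=np.load("side0.npz")["im"]; gs=s.min(2)
print("side");
```

```text
[[196.     154.9333  60.    ]
 [204.     154.9048  63.    ]
 [212.     155.0952  63.    ]
 [220.     155.7049  61.    ]
 [228.     155.873   63.    ]
 [236.     155.8732  71.    ]
 [244.     155.7636  55.    ]
 [252.     155.8406  69.    ]
 [260.     156.0164  61.    ]
 [268.     156.0781  64.    ]
 [276.     156.6782  87.    ]
 [284.     156.5     88.    ]
 [292.     156.7742  62.    ]
 [300.     157.0612  49.    ]
 [308.     157.1765  51.    ]]
top line [0.0002 1.     0.576  0.07  ] 0.012872402
[-0.0008  0.5759] 0.0006664080038242084
row profiles
154 [129 131 132 126 102  66  63 111 158 168 168 169 169 172] [ 66  63  57  65  82  96 111 132 134 126 126 131 132 132 133 133]
155 [130 129 132 124  99  56  57 113 163 175 178 178 179 177] [127 116 109 112 124 127 132 133 131 121 122 128 130 132 132 132]
156 [132 131 131 125  98  60  53 102 149 160 164 164 163 163] [164 161 158 157 161 165 158 146 131 118 114 122 130 132 132 129]
157 [131 134 134 128 109  77  61  88 114 118 120 122 127 126] [177 177 176 175 177 180 172 156 138 118 112 120 127 130 130 129]
[[[132, 137, 134], [133, 131, 126
[... 277 characters left out ...]
13, 98], [154, 89, 60], [160, 84, 53], [157, 113, 102], [153, 149, 151], [160, 168, 176]]]
[130, 130, 132, 134, 138, 126, 98, 80, 77, 80, 83, 86, 88, 95, 101, 104, 104, 102, 104, 102, 100, 101, 101, 101, 101, 102, 112, 132, 137, 114, 87, 85, 90, 91, 83, 72, 59, 49, 44, 42, 39, 36, 37, 40, 52, 68, 82, 89, 91, 93, 103, 127, 128, 107, 94, 96, 99, 97, 95, 95, 98, 100, 100, 101, 106, 113, 118, 121, 121, 122, 121, 120, 118, 116, 121, 134, 134, 120, 114, 111, 111, 111, 113, 110, 109, 112, 113, 114, 113, 114, 114, 114, 112, 109, 108, 108, 105, 99, 107, 129, 131, 117, 108, 107, 103, 95, 88, 79, 73, 71, 70, 70, 74, 82, 95, 104, 116, 125, 130, 130, 121, 104, 107, 129, 133, 127, 128, 129, 129, 129]
side
```

```bash
python3 - <<'E'
from h import *
np.set_printoptions(suppress=True,precision=4)
print(plane("top",[[190,155],[317,157.5]],0.062))
print(plane("top",[[u,148] for u in (194,217.7,241.5,265.5,289.5,313.7)],0.064))
# side: blue-cap, rail ends & pots via side
print("proj top rail ctr/ends to side", proj("side",[[.5755,.206+.0325,.066],[.5755,.0325,.066],[.5755,-.206+.0325,.066]]))
# pot positions via lid mask min-enclosing circle, both views + lid depth
for n in("top","side"):
    z=np.load(n+"0.npz"); hsv=cv2.cvtColor(z["im"],cv2.COLOR_BGR2HSV); 
    for c,(lo,hi),b in(("yellow",(22,36),(250,160,320,220)),("green",(45,80),(190,180,290,260))):
        m=cv2.inRange(hsv,(lo,90,60),(hi,255,255)); mm=np.zeros_like(m); mm[b[1]:b[3],b[0]:b[2]]=m[b[1]:b[3],b[0]:b[2]]
        v,u=np.nonzero(mm); P=depthpt(n,np.c_[u,v],z["d"][v,u]); print(n,c,np.median(P,0),"pl",plane(n,[[u.mean(),v.mean()]],.044)[0], "ext",np.ptp(P,0))
E
python3 - <<'E'
import cv2
s=cv2.imread('pics/side0.png');print(s.shape)
E
```

```text
[[ 0.5762  0.2405  0.062 ]
 [ 0.5763 -0.1747  0.062 ]]
[[ 0.5995  0.2281  0.064 ]
 [ 0.6011  0.1503  0.064 ]
 [ 0.6026  0.0724  0.064 ]
 [ 0.6042 -0.0062  0.064 ]
 [ 0.6059 -0.0846  0.064 ]
 [ 0.6076 -0.1637  0.064 ]]
proj top rail ctr/ends to side [[204.7674 244.6708]
 [224.1786 198.0545]
 [238.8424 162.7791]]
top yellow [ 0.4465 -0.1085  0.0456] pl [ 0.4461 -0.1085  0.044 ] ext [0.0689 0.0633 0.0608]
top green [0.4435 0.1589 0.0461] pl [0.4435 0.1595 0.044 ] ext [0.2542 0.1902 1.4795]
side yellow [ 0.4437 -0.1014  0.0456] pl [ 0.4439 -0.1037  0.044 ] ext [0.142  1.2568 0.7493]
side green [0.4412 0.1667 0.046 ] pl [0.4418 0.1644 0.044 ] ext [0.139  0.9142 0.7112]
(384, 512, 3)
```

```bash
cat >> h.py <<'E'
from scipy.spatial.transform import Rotation as Ro
def Rdown(yaw):  # jaw axis (tool z) along (cos yaw, sin yaw), tool y down
    z=np.array([np.cos(yaw),np.sin(yaw),0]); y=np.array([0,0,-1.]); x=np.cross(y,z)
    return Ro.from_matrix(np.c_[x,y,z])
def go(pos,yaw=None):
    s=ctrl.get_state(); R0=Ro.from_quat(s["tcp_rot"]); d=R0.inv().apply(np.array(pos)-s["eef_pos"])*100
    print("t",s["time"],"eef",s["eef_pos"].round(4),"F",s["contact_force"].round(2),"open",round(s["opening"],2),"q6",s["qpos"].round(3))
    print("shift cm",d.round(2))
    if yaw is not None:
        for k in(0,np.pi):
            print("yaw",round(yaw+k,3),"rotvec deg",np.degrees((R0.inv()*Rdown(yaw+k)).as_rotvec()).round(2))
    else: print("tilt/yaw: toolx",R0.apply([1,0,0]).round(4),"y",R0.apply([0,1,0]).round(4),"z",R0.apply([0,0,1]).round(4))
E
python3 - <<'E'
from h import *
go([0.573,0.189,0.12]); go([0.573,0.189,0.12],np.pi/2)
print(plane("top",[[388,155],[143,155],[140,205]],0.05))
E
```

```text
t 0.1 eef [ 0.2969 -0.6054  0.2031] F [ 0.4   0.43 -0.69] open 1.0 q6 [-1.265  0.287  1.578  0.     1.279 -0.15 ]
shift cm [-59.75   8.45 -59.17]
tilt/yaw: toolx [-8.979e-01 -4.401e-01 -4.000e-04] y [-6.0e-04  2.1e-03 -1.0e+00] z [ 0.4401 -0.8979 -0.0021]
t 0.1 eef [ 0.2969 -0.6054  0.2031] F [ 0.4   0.43 -0.69] open 1.0 q6 [-1.265  0.287  1.578  0.     1.279 -0.15 ]
shift cm [-59.75   8.45 -59.17]
yaw 1.571 rotvec deg [ 1.0000e-02 -1.5389e+02 -1.7000e-01]
yaw 4.712 rotvec deg [1.300e-01 2.611e+01 1.000e-02]
[[ 0.59295634 -0.41063394  0.05      ]
 [ 0.57614669  0.39869237  0.05      ]
 [ 0.40919818  0.3972302   0.05      ]]
```

>>> {"api": "play_rows", "payload": {
  "steps": [
    {"claw":0,"tx":-30,"ty":0,"tz":-30,"ay":26},
    {"claw":0,"tx":-30,"ty":0,"tz":-30,"ay":26},
    {"claw":0,"tx":-30,"ty":0,"tz":-30,"ay":26},
    {"claw":0,"tx":-30,"ty":0,"tz":-30,"ay":26},
    {"claw":0,"tx":-30,"ty":0,"tz":-30,"ay":26},
    {"claw":0,"tx":-30,"ty":0,"tz":-30,"ay":26},
    {"claw":0,"tx":-30,"ty":0,"tz":-30,"ay":26},
    {"claw":0,"tx":-30,"ty":0,"tz":-30,"ay":26},
    {"claw":0,"tx":-30,"ty":0,"tz":-30,"ay":26},
    {"claw":0,"tx":-30,"ty":0,"tz":-30,"ay":26},
    {"claw":0,"tx":-30,"ty":0,"tz":-30,"ay":26},
    {"claw":0,"tx":-30,"ty":0,"tz":-30,"ay":26}
  ]
}}

```text
invalid input at $.steps[0]: expected keys claw, tx, ty, tz, ax, ay, az
```

```bash
python3 -c "
from h import *
go([.573,.189,.12],np.pi/2)"
```

```text
t 0.1 eef [ 0.2969 -0.6054  0.2031] F [ 0.4   0.43 -0.69] open 1.0 q6 [-1.265  0.287  1.578  0.     1.279 -0.15 ]
shift cm [-59.75   8.45 -59.17]
yaw 1.571 rotvec deg [ 1.0000e-02 -1.5389e+02 -1.7000e-01]
yaw 4.712 rotvec deg [1.300e-01 2.611e+01 1.000e-02]
```

All seven keys have to be in every row.

>>> {"api": "play_rows", "payload": {
  "steps": [
    {"claw":0,"tx":-30,"ty":0,"tz":-30,"ax":0,"ay":26,"az":0},
    {"claw":0,"tx":-30,"ty":0,"tz":-30,"ax":0,"ay":26,"az":0},
    {"claw":0,"tx":-30,"ty":0,"tz":-30,"ax":0,"ay":26,"az":0},
    {"claw":0,"tx":-30,"ty":0,"tz":-30,"ax":0,"ay":26,"az":0},
    {"claw":0,"tx":-30,"ty":0,"tz":-30,"ax":0,"ay":26,"az":0},
    {"claw":0,"tx":-30,"ty":0,"tz":-30,"ax":0,"ay":26,"az":0},
    {"claw":0,"tx":-30,"ty":0,"tz":-30,"ax":0,"ay":26,"az":0},
    {"claw":0,"tx":-30,"ty":0,"tz":-30,"ax":0,"ay":26,"az":0},
    {"claw":0,"tx":-30,"ty":0,"tz":-30,"ax":0,"ay":26,"az":0},
    {"claw":0,"tx":-30,"ty":0,"tz":-30,"ax":0,"ay":26,"az":0},
    {"claw":0,"tx":-30,"ty":0,"tz":-30,"ax":0,"ay":26,"az":0},
    {"claw":0,"tx":-30,"ty":0,"tz":-30,"ax":0,"ay":26,"az":0}
  ]
}}

```text
time: 1.1
eef_pos: [0.4348, -0.2022, 0.2039]
tcp_rot: [-0.003, 0.707, -0.707, 0.002]
contact_force: [1.0, -0.3, 0.6]
opening: -0.0
```

```bash
python3 -c "
from h import *
go([.573,.189,.12],-np.pi/2)"
```

```text
t 1.1 eef [ 0.4348 -0.2022  0.2039] F [ 1.02 -0.34  0.56] open -0.0 q6 [-0.647 -0.156  2.043  0.     1.255  0.917]
shift cm [-14.09   8.41 -39.02]
yaw -1.571 rotvec deg [0.03 0.38 0.02]
yaw 1.571 rotvec deg [ 4.0000e-02 -1.7962e+02 -4.0000e-02]
```

>>> {"api": "play_rows", "payload": {
  "steps": [
    {"claw":0,"tx":-7,"ty":1,"tz":-19,"ax":0,"ay":0.4,"az":0},
    {"claw":0,"tx":-14.1,"ty":4,"tz":-39,"ax":0,"ay":0.4,"az":0},
    {"claw":0,"tx":-14.1,"ty":8,"tz":-39,"ax":0,"ay":0.4,"az":0},
    {"claw":0,"tx":-14.1,"ty":8,"tz":-39,"ax":0,"ay":0.4,"az":0},
    {"claw":0,"tx":-14.1,"ty":8,"tz":-39,"ax":0,"ay":0.4,"az":0},
    {"claw":0,"tx":-14.1,"ty":8,"tz":-39,"ax":0,"ay":0.4,"az":0},
    {"claw":0,"tx":-14.1,"ty":8,"tz":-39,"ax":0,"ay":0.4,"az":0},
    {"claw":0,"tx":-14.1,"ty":8,"tz":-39,"ax":0,"ay":0.4,"az":0},
    {"claw":0,"tx":-14.1,"ty":8,"tz":-39,"ax":0,"ay":0.4,"az":0},
    {"claw":0,"tx":-14.1,"ty":8,"tz":-39,"ax":0,"ay":0.4,"az":0},
    {"claw":0,"tx":-14.1,"ty":8,"tz":-39,"ax":0,"ay":0.4,"az":0},
    {"claw":0,"tx":-14.1,"ty":8,"tz":-39,"ax":0,"ay":0.4,"az":0}
  ]
}}

```text
time: 2.1
eef_pos: [0.575, 0.1861, 0.1225]
tcp_rot: [-0.0, -0.707, 0.707, 0.002]
contact_force: [0.2, 0.1, -1.2]
opening: -0.0
```

```bash
python3 -c "
from h import *
go([.573,.189,.075]);
for n in('top','side'):
    im,d=cams.read_camera(n); cv2.imwrite(f'pics/{n}1.png',im)
s=cv2.imread('pics/side1.png')[100:290,140:340]; cv2.imwrite('pics/side1c.png',cv2.resize(s,None,fx=3,fy=3,interpolation=2))
print(ctrl.get_state()['contact_force'],ctrl.get_state()['eef_pos'])"
```

```text
t 2.1 eef [0.575  0.1861 0.1225] F [ 0.18  0.1  -1.2 ] open -0.0 q6 [ 1.460e-01  2.130e-01  1.821e+00 -1.000e-03  1.110e+00  1.719e+00]
shift cm [ 0.19  4.75 -0.29]
tilt/yaw: toolx [-1.      0.0029  0.0024] y [-2.4e-03 -8.0e-04 -1.0e+00] z [-2.9e-03 -1.0e+00  8.0e-04]
[ 0.37739348 -0.23475624  0.51674825] [0.57494836 0.18405317 0.12379856]
```

View pics/side1c.png

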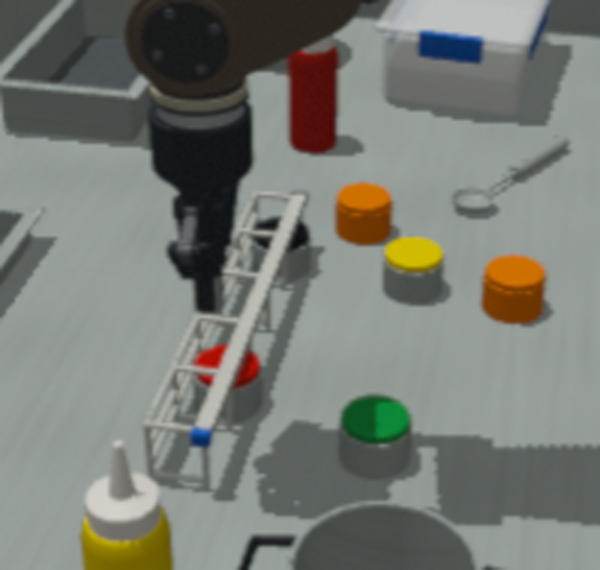

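The shut fingertip, at crop (207,310), hangs above the rail at gap 1 with nothing in its way. I'll lower it next.

>>> {"api": "play_rows", "payload": {
  "steps": [
    {"claw":0,"tx":0.1,"ty":2,"tz":-0.5,"ax":0,"ay":0,"az":0},
    {"claw":0,"tx":0.1,"ty":4,"tz":-0.5,"ax":0,"ay":0,"az":0},
    {"claw":0,"tx":0.1,"ty":4.8,"tz":-0.5,"ax":0,"ay":0,"az":0},
    {"claw":0,"tx":0.1,"ty":5,"tz":-0.5,"ax":0,"ay":0,"az":0},
    {"claw":0,"tx":0.1,"ty":5,"tz":-0.5,"ax":0,"ay":0,"az":0},
    {"claw":0,"tx":0.1,"ty":5,"tz":-0.5,"ax":0,"ay":0,"az":0}
  ]
}}

```text
time: 2.7
eef_pos: [0.5746, 0.1898, 0.0756]
tcp_rot: [0.003, 0.707, -0.707, -0.002]
contact_force: [0.4, 0.3, 0.5]
opening: 0.002
```

```bash
python3 -c "
from h import *
go([.573,.189,.065]); print(proj('side',[[.575,.185,.1235]]))"
```

```text
t 2.7 eef [0.5746 0.1898 0.0756] F [0.35 0.28 0.47] open 0.0 q6 [ 0.152  0.269  1.848 -0.     1.022  1.729]
shift cm [0.16 1.06 0.08]
tilt/yaw: toolx [-1.      0.0062 -0.0019] y [ 1.9e-03  2.0e-04 -1.0e+00] z [-6.2e-03 -1.0e+00 -2.0e-04]
[[209.754374   212.12168461]]
```

>>> {"api": "play_rows", "payload": {
  "steps": [
    {"claw":0,"tx":0,"ty":0.4,"tz":0,"ax":0,"ay":0,"az":0},
    {"claw":0,"tx":0,"ty":0.6,"tz":0,"ax":0,"ay":0,"az":0},
    {"claw":0,"tx":0,"ty":0.8,"tz":0,"ax":0,"ay":0,"az":0},
    {"claw":0,"tx":0,"ty":0.8,"tz":0,"ax":0,"ay":0,"az":0}
  ]
}}

```text
time: 3.03
eef_pos: [0.5735, 0.1907, 0.0661]
tcp_rot: [-0.002, -0.707, 0.707, 0.002]
contact_force: [-0.5, -0.6, -0.8]
opening: -0.002
```

>>> {"api": "play_rows", "payload": {
  "steps": [
    {"claw":0,"tx":0,"ty":0.15,"tz":0,"ax":0,"ay":0,"az":0},
    {"claw":0,"tx":0,"ty":0.15,"tz":0,"ax":0,"ay":0,"az":0},
    {"claw":0,"tx":0,"ty":0.15,"tz":0,"ax":0,"ay":0,"az":0}
  ]
}}

```text
time: 3.28
eef_pos: [0.5736, 0.1907, 0.0647]
tcp_rot: [-0.002, -0.707, 0.707, 0.002]
contact_force: [0.5, -0.3, 0.1]
opening: 0.001
```

>>> {"api": "play_rows", "payload": {
  "steps": [
    {"claw":0,"tx":0,"ty":0.1,"tz":0,"ax":0,"ay":0,"az":0},
    {"claw":0,"tx":0,"ty":0.1,"tz":0,"ax":0,"ay":0,"az":0},
    {"claw":0,"tx":0,"ty":0.1,"tz":0,"ax":0,"ay":0,"az":0}
  ]
}}

```text
time: 3.53
eef_pos: [0.5737, 0.1907, 0.0638]
tcp_rot: [-0.002, -0.707, 0.707, 0.002]
contact_force: [-0.1, 0.1, 0.7]
opening: 0.002
```

>>> {"api": "play_rows", "payload": {
  "steps": [
    {"claw":0,"tx":0,"ty":0.1,"tz":0,"ax":0,"ay":0,"az":0},
    {"claw":0,"tx":0,"ty":0.1,"tz":0,"ax":0,"ay":0,"az":0},
    {"claw":0,"tx":0,"ty":0.1,"tz":0,"ax":0,"ay":0,"az":0}
  ]
}}

```text
time: 3.78
eef_pos: [0.5736, 0.1906, 0.0628]
tcp_rot: [-0.002, -0.707, 0.707, 0.002]
contact_force: [0.6, 0.7, -0.5]
opening: -0.005
```

```bash
python3 -c "
from h import *
for n in('top','side'):
    im,d=cams.read_camera(n); cv2.imwrite(f'pics/{n}2.png',im); st=ctrl.get_state(); print(st['eef_pos'],st['contact_force'])
s=cv2.imread('pics/side2.png')[180:270,170:270]; t=cv2.imread('pics/top2.png')[130:180,175:245]
cv2.imwrite('pics/c2.png',cv2.resize(s,None,fx=6,fy=6,interpolation=2));cv2.imwrite('pics/t2.png',cv2.resize(t,None,fx=8,fy=8,interpolation=2))
print(proj('side',[st['eef_pos'],[.576,.189,.066]]))"
```

```text
[0.57366226 0.19063983 0.06278252] [-0.33598816 -0.30288203 -0.52107473]
[0.57367937 0.1906522  0.06279536] [ 0.89283874 -0.25940457 -0.30173223]
[[210.58507137 233.66658622]
 [209.78950348 232.1211735 ]]
```

View pics/c2.png

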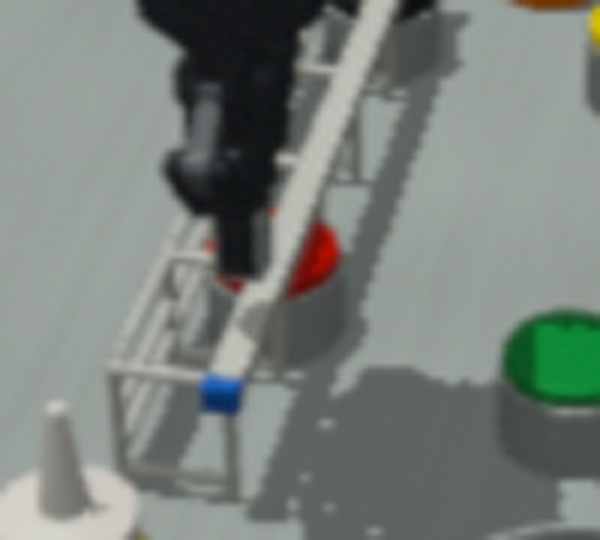

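View pics/t2.png

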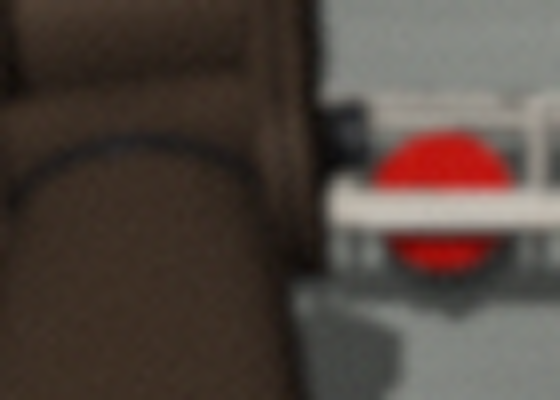

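```bash
python3 -c "
from h import *
im,d=cams.read_camera('side'); st=ctrl.get_state(); print(st['eef_pos'],st['contact_force'])
np.set_printoptions(suppress=True,precision=4)
for v in range(205,238,2):
    u=np.arange(202,220,2); P=depthpt('side',np.c_[u,0*u+v],d[v,u]); print(v,[(int(a),int(im[v,a].max()),*(1000*p).round().astype(int)) for a,p in zip(u,P)])
"
```

```text
[0.57370475 0.19067917 0.0628409 ] [-0.22749294 -0.01940795  0.04781359]
205 [(202, 112, np.int64(575), np.int64(245), np.int64(184)), (204, 104, np.int64(570), np.int64(245), np.int64(185)), (206, 48, np.int64(568), np.int64(237), np.int64(179)), (208, 60, np.int64(564), np.int64(235), np.int64(179)), (210, 33, np.int64(568), np.int64(206), np.int64(159)), (212, 24, np.int64(563), np.int64(207), np.int64(160)), (214, 21, np.int64(558), np.int64(208), np.int64(162)), (216, 95, np.int64(610), np.int64(-7), np.int64(12)), (218, 124, np.int64(603), np.int64(-4), np.int64(15))]
207 [(202, 96, np.int64(574), np.int64(248), np.int64(181)), (204, 78, np.int64(569), np.int64(250), np.int64(183)), (206, 55, np.int64(566), np.int64(247), np.int64(181)), (208, 32, np.int64(563), np.int64(240), np.int64(177)), (210, 25, np.int64(568), np.int64(206), np.int64(153)), (212, 24, np.int64(562), np.int64(208), np.int64(156)), (214, 24, np.int64(558), np.int64(208), np.int64(156)), (216, 103, np.int64(589), np.int64(74), np.int64(62)), (218, 146, np.int64(583), np.int64(73), np.int64(62))]
209 [(202, 5
[... 6877 characters left out ...]
), np.int64(199), np.int64(66)), (214, 91, np.int64(579), np.int64(142), np.int64(20)), (216, 94, np.int64(570), np.int64(153), np.int64(31)), (218, 80, np.int64(569), np.int64(139), np.int64(20))]
237 [(202, 108, np.int64(615), np.int64(131), np.int64(0)), (204, 98, np.int64(609), np.int64(131), np.int64(1)), (206, 140, np.int64(581), np.int64(208), np.int64(65)), (208, 190, np.int64(575), np.int64(210), np.int64(67)), (210, 189, np.int64(571), np.int64(206), np.int64(64)), (212, 146, np.int64(566), np.int64(207), np.int64(66)), (214, 84, np.int64(579), np.int64(142), np.int64(14)), (216, 94, np.int64(571), np.int64(152), np.int64(23)), (218, 79, np.int64(569), np.int64(138), np.int64(13))]
```

```bash
python3 -c "
from h import *
np.set_printoptions(suppress=True,precision=4)
z=np.load('side0.npz');im,d=z['im'],z['d']
print(proj('side',[[.297,-.606,.204],[.297,-.606,.217]]))
cv2.imwrite('pics/tip0.png',cv2.resize(im[20:90,310:375],None,fx=8,fy=8,interpolation=2))
for v in range(55,80,2):
    u=np.arange(324,358,2); P=depthpt('side',np.c_[u,0*u+v],d[v,u]); k=(abs(P[:,1]+.606)<.1)
    print(v,[(int(a),*[int(x) for x in (1000*p).round()]) for a,p in zip(u[k],P[k])])
"
```

```text
[[336.1057  81.4408]
 [336.5284  77.9527]]
55 [(330, 330, -644, 287), (332, 322, -639, 289), (334, 315, -646, 288), (336, 308, -649, 287), (340, 295, -568, 310), (342, 289, -565, 311), (344, 282, -570, 311), (346, 276, -538, 319), (348, 269, -543, 319), (350, 262, -546, 318), (352, 256, -549, 318)]
57 [(332, 322, -646, 280), (334, 314, -651, 279), (336, 307, -642, 282), (340, 295, -564, 304), (342, 288, -558, 307), (344, 281, -569, 304), (346, 275, -535, 314), (348, 267, -570, 305), (350, 261, -553, 309), (352, 255, -546, 312)]
59 [(332, 321, -643, 274), (334, 314, -644, 274), (336, 306, -652, 272), (342, 287, -561, 299), (346, 275, -532, 308), (348, 266, -569, 298), (350, 260, -551, 303), (352, 254, -542, 306)]
61 [(332, 320, -643, 266), (334, 313, -648, 266), (336, 305, -650, 265), (342, 286, -562, 292), (344, 280, -553, 295), (346, 274, -537, 300), (348, 267, -538, 300), (350, 260, -547, 298), (352, 253, -538, 301)]
63 [(330, 326, -639, 260), (332, 319, -642, 260), (334, 312, -645, 259), (336, 305, -653, 257), (342, 286, -552, 288), (344, 279, -549, 289), (346, 273, -536, 293), (348, 266, -534, 294), (350, 259, -547, 291)]
65 [(330, 326, -645, 251), (332, 318, -635, 254), (334, 311, -645, 252), (342, 285, -561, 278), (344, 278, -551, 282), (346, 271, -552, 282)]
67 [(332, 318, -641, 245), (334, 310, -647, 244), (342, 284, -557, 272), (344, 277, -552, 275), (346, 270, -554, 274)]
69 [(342, 283, -560, 265), (344, 276, -550, 268), (346, 269, -559, 266)]
71 [(342, 282, -559, 258), (344, 275, -553, 260), (346, 268, -554, 260)]
73 [(342, 281, -551, 253), (344, 274, -556, 252), (346, 267, -561, 251)]
75 [(342, 281, -549, 247), (344, 273, -559, 244), (346, 266, -567, 242)]
77 []
79 []
```

View pics/tip0.png

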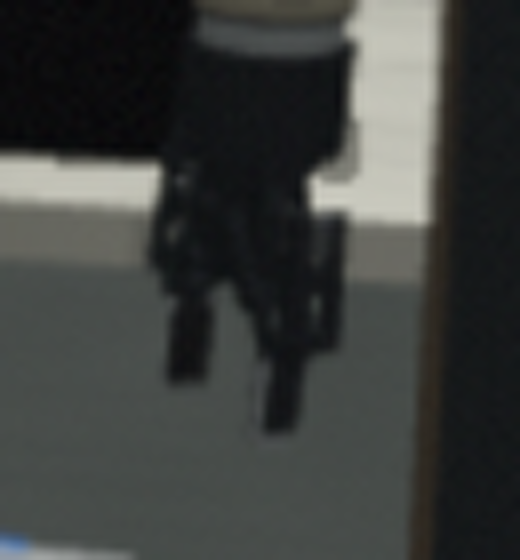

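The shut fingertip at side pixels (206–214, 226) measures about z = 0.093. The rail beside it measures 0.066, as it should, but the reported TCP z is 0.063. The open fingertips in the first picture also sat about 26 mm above the figure implied by the reported TCP. So the fingers end about 28 mm short of the reported TCP, and I'll descend by force from here.

>>> {"api": "play_rows", "payload": {
  "steps": [
    {"claw":0,"tx":0,"ty":0.5,"tz":0,"ax":0,"ay":0,"az":0},
    {"claw":0,"tx":0,"ty":1.0,"tz":0,"ax":0,"ay":0,"az":0},
    {"claw":0,"tx":0,"ty":1.3,"tz":0,"ax":0,"ay":0,"az":0},
    {"claw":0,"tx":0,"ty":1.5,"tz":0,"ax":0,"ay":0,"az":0},
    {"claw":0,"tx":0,"ty":1.5,"tz":0,"ax":0,"ay":0,"az":0}
  ]
}}

```text
time: 4.35
eef_pos: [0.573, 0.1905, 0.0467]
tcp_rot: [-0.001, -0.707, 0.707, 0.002]
contact_force: [-0.2, 0.7, -0.4]
opening: -0.002
```

```bash
python3 -c "
from h import *
np.set_printoptions(suppress=True,precision=4)
im,d=cams.read_camera('side'); st=ctrl.get_state(); print(st['eef_pos'],st['contact_force'],st['joint_efforts'])
cv2.imwrite('pics/c3.png',cv2.resize(im[180:270,170:270],None,fx=6,fy=6,interpolation=2))
for v in range(222,240,2):
    u=np.arange(206,216,2); P=depthpt('side',np.c_[u,0*u+v],d[v,u]); print(v,[(int(a),int(im[v,a].max()),*[int(x) for x in (1000*p).round()]) for a,p in zip(u,P)])
"
```

```text
[0.5733 0.1906 0.0472] [ 0.4537 -0.3378 -0.3336] [ -0.0076 -36.8803 -24.8089  -0.0004  -0.0011   0.    ]
222 [(206, 79, 578, 209, 111), (208, 23, 575, 203, 107), (210, 21, 564, 225, 124), (212, 44, 567, 196, 103), (214, 80, 563, 194, 103)]
224 [(206, 72, 580, 203, 100), (208, 26, 575, 205, 103), (210, 24, 571, 200, 100), (212, 45, 567, 199, 99), (214, 75, 563, 196, 98)]
226 [(206, 84, 581, 202, 94), (208, 26, 575, 204, 96), (210, 24, 570, 206, 98), (212, 38, 567, 200, 94), (214, 73, 563, 195, 91)]
228 [(206, 71, 581, 204, 89), (208, 26, 575, 206, 92), (210, 26, 571, 204, 91), (212, 36, 567, 198, 87), (214, 79, 562, 199, 88)]
230 [(206, 72, 583, 198, 78), (208, 35, 576, 202, 82), (210, 29, 571, 203, 83), (212, 41, 567, 200, 82), (214, 88, 562, 201, 83)]
232 [(206, 86, 601, 138, 25), (208, 94, 582, 184, 62), (210, 109, 576, 186, 64), (212, 102, 571, 188, 66), (214, 95, 568, 180, 61)]
234 [(206, 86, 602, 135, 16), (208, 158, 578, 198, 67), (210, 127, 573, 198, 67), (212, 122, 568, 198, 68), (214, 94, 566, 185, 59)]
236 [(206, 107, 602, 135, 9), (208, 189, 576, 207, 68), (210, 179, 571, 206, 67), (212, 120, 568, 201, 64), (214, 87, 580, 139, 15)]
238 [(206, 167, 579, 213, 66), (208, 191, 575, 210, 64), (210, 166, 570, 210, 65), (212, 104, 567, 204, 61), (214, 83, 578, 143, 12)]
```

View pics/c3.png

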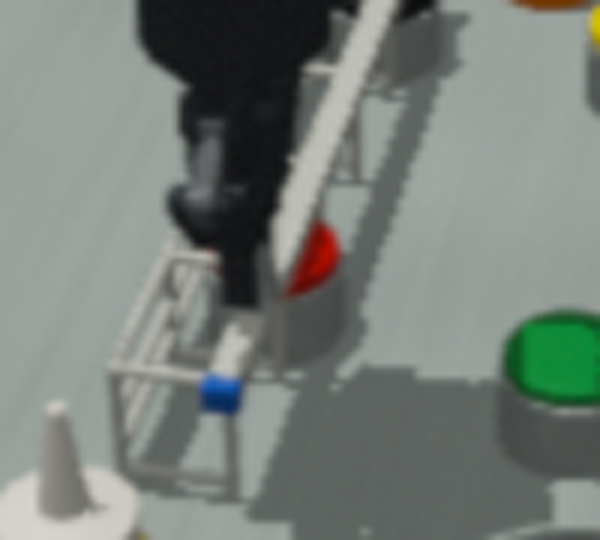

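The tip at crop (240,308) is now just above its shadow on the rail, with about 10 mm left to go.

>>> {"api": "play_rows", "payload": {
  "steps": [
    {"claw":0,"tx":0,"ty":0.3,"tz":0,"ax":0,"ay":0,"az":0},
    {"claw":0,"tx":0,"ty":0.5,"tz":0,"ax":0,"ay":0,"az":0},
    {"claw":0,"tx":0,"ty":0.6,"tz":0,"ax":0,"ay":0,"az":0},
    {"claw":0,"tx":0,"ty":0.6,"tz":0,"ax":0,"ay":0,"az":0}
  ]
}}

```text
time: 4.73
eef_pos: [0.5734, 0.1906, 0.0415]
tcp_rot: [-0.002, -0.707, 0.707, 0.002]
contact_force: [-0.6, -0.3, 0.4]
opening: -0.001
```

>>> {"api": "play_rows", "payload": {
  "steps": [
    {"claw":0,"tx":0,"ty":0.1,"tz":0,"ax":0,"ay":0,"az":0},
    {"claw":0,"tx":0,"ty":0.15,"tz":0,"ax":0,"ay":0,"az":0},
    {"claw":0,"tx":0,"ty":0.15,"tz":0,"ax":0,"ay":0,"az":0}
  ]
}}

```text
time: 4.98
eef_pos: [0.5737, 0.1907, 0.0403]
tcp_rot: [-0.002, -0.707, 0.707, 0.002]
contact_force: [-0.2, -0.3, -0.1]
opening: 0.003
```

>>> {"api": "play_rows", "payload": {
  "steps": [
    {"claw":0,"tx":0,"ty":0.1,"tz":0,"ax":0,"ay":0,"az":0},
    {"claw":0,"tx":0,"ty":0.1,"tz":0,"ax":0,"ay":0,"az":0},
    {"claw":0,"tx":0,"ty":0.1,"tz":0,"ax":0,"ay":0,"az":0}
  ]
}}

```text
time: 5.23
eef_pos: [0.5737, 0.1907, 0.0393]
tcp_rot: [-0.002, -0.707, 0.707, 0.002]
contact_force: [0.8, 0.2, -1.1]
opening: -0.0
```

>>> {"api": "play_rows", "payload": {
  "steps": [
    {"claw":0,"tx":0,"ty":0.1,"tz":0,"ax":0,"ay":0,"az":0},
    {"claw":0,"tx":0,"ty":0.1,"tz":0,"ax":0,"ay":0,"az":0},
    {"claw":0,"tx":0,"ty":0.1,"tz":0,"ax":0,"ay":0,"az":0}
  ]
}}

```text
time: 5.48
eef_pos: [0.5739, 0.1907, 0.0391]
tcp_rot: [-0.002, -0.707, 0.707, 0.002]
contact_force: [-2.1, -1.1, 3.7]
opening: 0.0
```

Contact on the rail reads Fz = 3.7 N at reported z 0.039, so the fingers end about 27 mm behind the reported TCP. If the judge's grasp point goes by the reported TCP, it would now be at 0.058, just under the 0.06 limit. I'll tilt the tool by 20° so the point is high enough under either reading. That means lifting, tilting and touching again at gap 1.

>>> {"api": "play_rows", "payload": {
  "steps": [
    {"claw":0,"tx":0,"ty":-1.2,"tz":0,"ax":0,"ay":0,"az":0},
    {"claw":0,"tx":0,"ty":-1.2,"tz":-1,"ax":-7,"ay":0,"az":0},
    {"claw":0,"tx":0,"ty":-1.2,"tz":-1,"ax":-14,"ay":0,"az":0},
    {"claw":0,"tx":0,"ty":-1.2,"tz":-1,"ax":-20,"ay":0,"az":0},
    {"claw":0,"tx":0,"ty":-1.2,"tz":-1,"ax":-20,"ay":0,"az":0},
    {"claw":0,"tx":0,"ty":-1.2,"tz":-1,"ax":-20,"ay":0,"az":0}
  ]
}}

```text
time: 5.98
eef_pos: [0.5738, 0.1994, 0.0502]
tcp_rot: [0.003, 0.819, -0.574, -0.002]
contact_force: [0.6, -0.1, 0.6]
opening: 0.001
```

```bash
cat >> h.py <<'E'
def tip(off=0.027):
    s=ctrl.get_state(); R=Ro.from_quat(s["tcp_rot"]); p=s["eef_pos"]; a=R.apply([0,1,0])
    t=p-off*a; print("eef",p.round(4),"axis",a.round(3),"tip",t.round(4),"corners",(t+R.apply([0,0,.0145])).round(4),(t-R.apply([0,0,.0145])).round(4),"grasp rep",(p-.019*a).round(4),"true",(t-.019*a).round(4),"F",s["contact_force"].round(1))
E
python3 -c "
from h import *
tip()
R=Ro.from_quat(ctrl.get_state()['tcp_rot']); print('1cm down in tool',R.inv().apply([0,0,-1]),'1cm -y',R.inv().apply([0,-1,0]))
im,d=cams.read_camera('side'); cv2.imwrite('pics/c4.png',cv2.resize(im[150:270,150:270],None,fx=5,fy=5,interpolation=2))"
```

```text
eef [0.5738 0.1994 0.0502] axis [ 0.002  0.341 -0.94 ] tip [0.5738 0.1902 0.0756] corners [0.5737 0.1765 0.0706] [0.5739 0.2038 0.0805] grasp rep [0.5738 0.1929 0.068 ] true [0.5737 0.1837 0.0934] F [ 0.6 -0.1  0.6]
1cm down in tool [-7.16114213e-04  9.40239864e-01  3.40512094e-01] 1cm -y [-0.00754218 -0.34050757  0.94021152]
```

View pics/c4.png

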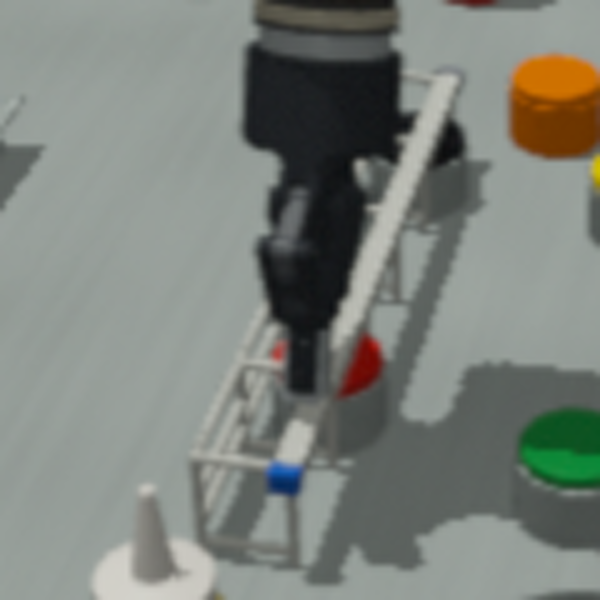

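The tilted finger is just above the rail, with its tip at crop (303,390). I'll go down by force.

>>> {"api": "play_rows", "payload": {
  "steps": [
    {"claw":0,"tx":0,"ty":0.19,"tz":0.07,"ax":0,"ay":0,"az":0},
    {"claw":0,"tx":0,"ty":0.38,"tz":0.14,"ax":0,"ay":0,"az":0},
    {"claw":0,"tx":0,"ty":0.47,"tz":0.17,"ax":0,"ay":0,"az":0},
    {"claw":0,"tx":0,"ty":0.47,"tz":0.17,"ax":0,"ay":0,"az":0}
  ]
}}

```text
time: 6.37
eef_pos: [0.5734, 0.2014, 0.045]
tcp_rot: [0.001, 0.819, -0.574, -0.001]
contact_force: [-0.2, 0.6, -0.1]
opening: 0.0
```

>>> {"api": "play_rows", "payload": {
  "steps": [
    {"claw":0,"tx":0,"ty":0.09,"tz":0.03,"ax":0,"ay":0,"az":0},
    {"claw":0,"tx":0,"ty":0.09,"tz":0.03,"ax":0,"ay":0,"az":0},
    {"claw":0,"tx":0,"ty":0.09,"tz":0.03,"ax":0,"ay":0,"az":0}
  ]
}}

```text
time: 6.62
eef_pos: [0.5737, 0.2009, 0.0444]
tcp_rot: [0.002, 0.819, -0.574, -0.001]
contact_force: [-0.9, 0.3, 0.1]
opening: 0.002
```

>>> {"api": "play_rows", "payload": {
  "steps": [
    {"claw":0,"tx":0,"ty":0.09,"tz":0.03,"ax":0,"ay":0,"az":0},
    {"claw":0,"tx":0,"ty":0.09,"tz":0.03,"ax":0,"ay":0,"az":0},
    {"claw":0,"tx":0,"ty":0.09,"tz":0.03,"ax":0,"ay":0,"az":0}
  ]
}}

```text
time: 6.87
eef_pos: [0.5737, 0.2006, 0.0434]
tcp_rot: [0.002, 0.819, -0.574, -0.001]
contact_force: [0.5, -0.2, 0.4]
opening: 0.0
```

>>> {"api": "play_rows", "payload": {
  "steps": [
    {"claw":0,"tx":0,"ty":0.05,"tz":0.02,"ax":0,"ay":0,"az":0},
    {"claw":0,"tx":0,"ty":0.05,"tz":0.02,"ax":0,"ay":0,"az":0},
    {"claw":0,"tx":0,"ty":0.05,"tz":0.02,"ax":0,"ay":0,"az":0}
  ]
}}

```text
time: 7.12
eef_pos: [0.5738, 0.2006, 0.0429]
tcp_rot: [0.002, 0.819, -0.574, -0.001]
contact_force: [-0.1, 0.7, 0.2]
opening: 0.003
```

>>> {"api": "play_rows", "payload": {
  "steps": [
    {"claw":0,"tx":0,"ty":0.05,"tz":0.02,"ax":0,"ay":0,"az":0},
    {"claw":0,"tx":0,"ty":0.05,"tz":0.02,"ax":0,"ay":0,"az":0},
    {"claw":0,"tx":0,"ty":0.05,"tz":0.02,"ax":0,"ay":0,"az":0}
  ]
}}

```text
time: 7.37
eef_pos: [0.5739, 0.2006, 0.0428]
tcp_rot: [0.002, 0.819, -0.574, -0.001]
contact_force: [-1.0, -0.9, 2.7]
opening: -0.002
```

>>> {"api": "play_rows", "payload": {
  "steps": [
    {"claw":0,"tx":0,"ty":0.05,"tz":0.02,"ax":0,"ay":0,"az":0},
    {"claw":0,"tx":0,"ty":0.05,"tz":0.02,"ax":0,"ay":0,"az":0},
    {"claw":0,"tx":0,"ty":0.05,"tz":0.02,"ax":0,"ay":0,"az":0}
  ]
}}

```text
time: 7.62
eef_pos: [0.574, 0.2007, 0.0426]
tcp_rot: [0.002, 0.819, -0.573, -0.001]
contact_force: [-1.8, -1.7, 5.2]
opening: 0.001
```

Contact at gap 1 again, with Fz = 5.2 N. Now I'll slide 78 mm toward gap 2.

>>> {"api": "play_rows", "payload": {
  "steps": [
    {"claw":0,"tx":0,"ty":-0.22,"tz":0.61,"ax":0,"ay":0,"az":0},
    {"claw":0,"tx":0,"ty":-0.44,"tz":1.22,"ax":0,"ay":0,"az":0},
    {"claw":0,"tx":0,"ty":-0.66,"tz":1.83,"ax":0,"ay":0,"az":0},
    {"claw":0,"tx":0,"ty":-0.88,"tz":2.44,"ax":0,"ay":0,"az":0},
    {"claw":0,"tx":0,"ty":-1.1,"tz":3.05,"ax":0,"ay":0,"az":0},
    {"claw":0,"tx":0,"ty":-1.32,"tz":3.66,"ax":0,"ay":0,"az":0}
  ]
}}

```text
time: 8.12
eef_pos: [0.5742, 0.1616, 0.0426]
tcp_rot: [0.003, 0.82, -0.573, -0.001]
contact_force: [0.1, 3.9, 5.9]
opening: -0.002
```

```bash
python3 -c "
from h import *
tip()
R=Ro.from_quat(ctrl.get_state()['tcp_rot']); print('1cm -y',R.inv().apply([0,-1,0]))"
```

```text
eef [0.5742 0.1616 0.0426] axis [ 0.003  0.344 -0.939] tip [0.5741 0.1523 0.0679] corners [0.574  0.1387 0.063 ] [0.5742 0.1659 0.0729] grasp rep [0.5741 0.1551 0.0604] true [0.5741 0.1458 0.0858] F [0.1 3.9 5.9]
1cm -y [-0.00596096 -0.34367446  0.93906993]
```

>>> {"api": "play_rows", "payload": {
  "steps": [
    {"claw":0,"tx":0,"ty":-0.22,"tz":0.61,"ax":0,"ay":0,"az":0},
    {"claw":0,"tx":0,"ty":-0.44,"tz":1.22,"ax":0,"ay":0,"az":0},
    {"claw":0,"tx":0,"ty":-0.66,"tz":1.83,"ax":0,"ay":0,"az":0},
    {"claw":0,"tx":0,"ty":-0.88,"tz":2.44,"ax":0,"ay":0,"az":0},
    {"claw":0,"tx":0,"ty":-1.1,"tz":3.05,"ax":0,"ay":0,"az":0},
    {"claw":0,"tx":0,"ty":-1.32,"tz":3.66,"ax":0,"ay":0,"az":0},
    {"claw":0,"tx":0,"ty":-1.32,"tz":3.66,"ax":0,"ay":0,"az":0},
    {"claw":0,"tx":0,"ty":-1.32,"tz":3.66,"ax":0,"ay":0,"az":0}
  ]
}}

```text
time: 8.78
eef_pos: [0.574, 0.1219, 0.0425]
tcp_rot: [0.003, 0.819, -0.573, -0.001]
contact_force: [-0.5, 0.9, 6.9]
opening: 0.001
```

Over gap 2, with Fz = 6.9 N. On to gap 3.

>>> {"api": "play_rows", "payload": {
  "steps": [
    {"claw":0,"tx":0,"ty":-0.22,"tz":0.61,"ax":0,"ay":0,"az":0},
    {"claw":0,"tx":0,"ty":-0.45,"tz":1.22,"ax":0,"ay":0,"az":0},
    {"claw":0,"tx":0,"ty":-0.67,"tz":1.83,"ax":0,"ay":0,"az":0},
    {"claw":0,"tx":0,"ty":-0.9,"tz":2.44,"ax":0,"ay":0,"az":0},
    {"claw":0,"tx":0,"ty":-1.12,"tz":3.05,"ax":0,"ay":0,"az":0},
    {"claw":0,"tx":0,"ty":-1.35,"tz":3.66,"ax":0,"ay":0,"az":0}
  ]
}}

```text
time: 9.28
eef_pos: [0.5735, 0.0838, 0.0426]
tcp_rot: [0.003, 0.82, -0.573, -0.001]
contact_force: [0.3, 3.6, 6.2]
opening: 0.002
```

>>> {"api": "play_rows", "payload": {
  "steps": [
    {"claw":0,"tx":0,"ty":-0.22,"tz":0.61,"ax":0,"ay":0,"az":0},
    {"claw":0,"tx":0,"ty":-0.44,"tz":1.22,"ax":0,"ay":0,"az":0},
    {"claw":0,"tx":0,"ty":-0.66,"tz":1.83,"ax":0,"ay":0,"az":0},
    {"claw":0,"tx":0,"ty":-0.88,"tz":2.44,"ax":0,"ay":0,"az":0},
    {"claw":0,"tx":0,"ty":-1.1,"tz":3.05,"ax":0,"ay":0,"az":0},
    {"claw":0,"tx":0,"ty":-1.32,"tz":3.66,"ax":0,"ay":0,"az":0},
    {"claw":0,"tx":0,"ty":-1.32,"tz":3.66,"ax":0,"ay":0,"az":0},
    {"claw":0,"tx":0,"ty":-1.32,"tz":3.66,"ax":0,"ay":0,"az":0}
  ]
}}

```text
time: 9.95
eef_pos: [0.5733, 0.0441, 0.0425]
tcp_rot: [0.002, 0.819, -0.573, -0.001]
contact_force: [-0.5, 1.3, 7.3]
opening: -0.001
```

```bash
python3 -c "
from h import *
tip()
im,d=cams.read_camera('side'); cv2.imwrite('pics/c5.png',cv2.resize(im[100:260,150:330],None,fx=3.5,fy=3.5,interpolation=2))"
```

```text
eef [0.5733 0.0441 0.0425] axis [ 0.002  0.342 -0.94 ] tip [0.5733 0.0348 0.0679] corners [0.5732 0.0212 0.0629] [0.5733 0.0484 0.0728] grasp rep [0.5733 0.0375 0.0603] true [0.5732 0.0283 0.0857] F [-0.5  1.3  7.3]
```

View pics/c5.png

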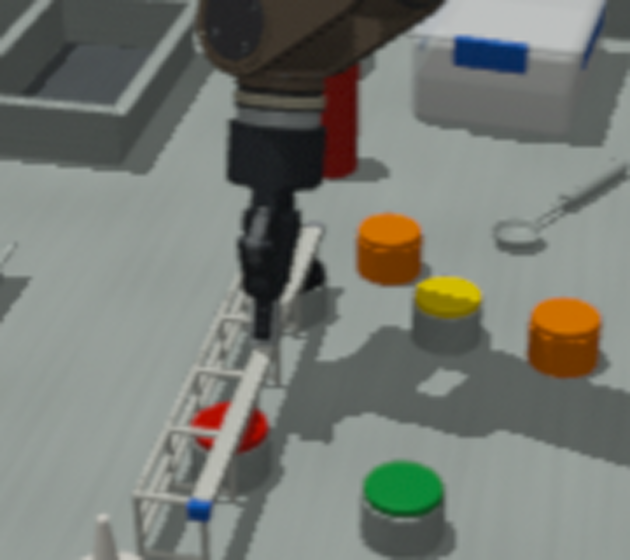

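The tip at crop (262,335) rests on the rail between hoops 3 and 4 from the blue end, which is the third gap, with Fz = 7.3 N. Next I'll lift and untilt.

>>> {"api": "play_rows", "payload": {
  "steps": [
    {"claw":0,"tx":0,"ty":-3,"tz":-1.1,"ax":0,"ay":0,"az":0},
    {"claw":0,"tx":0,"ty":-6,"tz":-2.2,"ax":0,"ay":0,"az":0},
    {"claw":0,"tx":0,"ty":-9,"tz":-3.3,"ax":7,"ay":0,"az":0},
    {"claw":3.4,"tx":0,"ty":-9,"tz":-3.3,"ax":14,"ay":0,"az":0},
    {"claw":3.4,"tx":0,"ty":-9,"tz":-3.3,"ax":20,"ay":0,"az":0},
    {"claw":3.4,"tx":0,"ty":-9,"tz":-3.3,"ax":20,"ay":0,"az":0},
    {"claw":3.4,"tx":0,"ty":-9,"tz":-3.3,"ax":20,"ay":0,"az":0}
  ]
}}

```text
time: 10.58
eef_pos: [0.5722, 0.0454, 0.1365]
tcp_rot: [0.0, 0.707, -0.707, -0.001]
contact_force: [0.6, -0.1, 0.9]
opening: 0.397
```

```bash
python3 -c "
from h import *
go([.4237,-.1629,.11],-.3715)
z=np.load('top0.npz')
im,d=cams.read_camera('top'); cv2.imwrite('pics/top3.png',im)
im,d=cams.read_camera('side'); cv2.imwrite('pics/side3.png',im)
"
```

```text
t 10.5833 eef [0.5722 0.0454 0.1365] F [ 0.63 -0.13  0.92] open 0.4 q6 [-0.098  0.132  1.887  0.     1.124  1.476]
shift cm [14.79  2.67 20.87]
yaw -0.371 rotvec deg [  0.07 -68.86   0.07]
yaw 2.77 rotvec deg [-8.0000e-02  1.1114e+02  7.0000e-02]
```

View pics/top3.png

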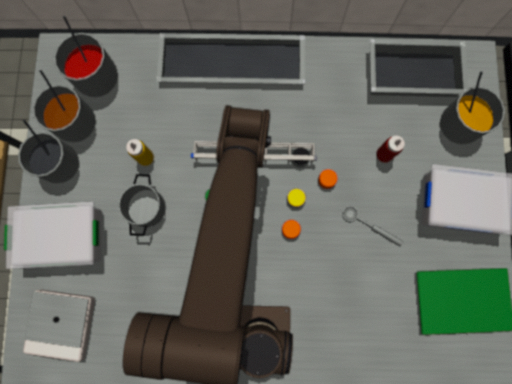

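Nothing has moved, and the yellow pot is still at (296,198) in the top view. I'll go to a standoff behind it, keeping high.

>>> {"api": "play_rows", "payload": {
  "steps": [
    {"claw":3.4,"tx":14.8,"ty":0,"tz":20.9,"ax":0,"ay":-68.9,"az":0},
    {"claw":3.4,"tx":14.8,"ty":0,"tz":20.9,"ax":0,"ay":-68.9,"az":0},
    {"claw":3.4,"tx":14.8,"ty":0,"tz":20.9,"ax":0,"ay":-68.9,"az":0},
    {"claw":3.4,"tx":14.8,"ty":0,"tz":20.9,"ax":0,"ay":-68.9,"az":0},
    {"claw":3.4,"tx":14.8,"ty":0,"tz":20.9,"ax":0,"ay":-68.9,"az":0},
    {"claw":3.4,"tx":14.8,"ty":0,"tz":20.9,"ax":0,"ay":-68.9,"az":0},
    {"claw":3.4,"tx":14.8,"ty":0,"tz":20.9,"ax":0,"ay":-68.9,"az":0},
    {"claw":3.4,"tx":14.8,"ty":0,"tz":20.9,"ax":0,"ay":-68.9,"az":0},
    {"claw":3.4,"tx":14.8,"ty":0,"tz":20.9,"ax":0,"ay":-68.9,"az":0},
    {"claw":3.4,"tx":14.8,"ty":0,"tz":20.9,"ax":0,"ay":-68.9,"az":0},
    {"claw":3.4,"tx":14.8,"ty":0,"tz":20.9,"ax":0,"ay":-68.9,"az":0},
    {"claw":3.4,"tx":14.8,"ty":0,"tz":20.9,"ax":0,"ay":-68.9,"az":0}
  ]
}}

```text
time: 11.68
eef_pos: [0.4229, -0.1641, 0.1366]
tcp_rot: [-0.398, 0.585, -0.584, 0.398]
contact_force: [1.3, 1.0, 0.1]
opening: 0.397
```

```bash
python3 -c "
from h import *
go([.4237,-.1629,-.017],-.3715)
im,d=cams.read_camera('side'); cv2.imwrite('pics/c6.png',cv2.resize(im[80:240,200:380],None,fx=4,fy=4,interpolation=2)); np.savez('s6.npz',im=im,d=d)
"
```

```text
t 11.6833 eef [ 0.4229 -0.1641  0.1366] F [1.29 1.04 0.09] open 0.4 q6 [-0.595 -0.147  2.164  0.     1.126 -0.22 ]
shift cm [-0.13 15.36  0.06]
yaw -0.371 rotvec deg [ 0.1  -0.22 -0.05]
yaw 2.77 rotvec deg [7.0000e-02 1.7978e+02 1.6000e-01]
```

View pics/c6.png

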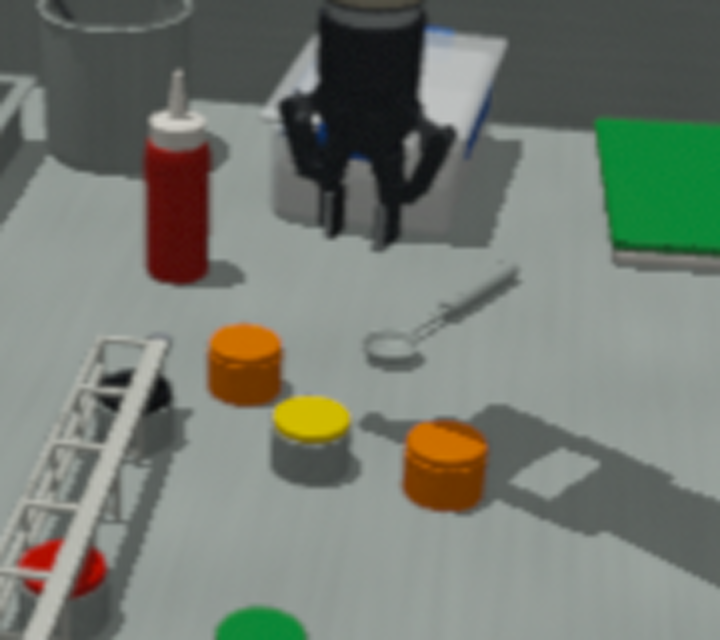

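```bash
python3 -c "
from h import *
z=np.load('s6.npz');im,d=z['im'],z['d']
for v in range(130,143,2):
    u=np.r_[np.arange(280,288,2),np.arange(292,300,2)]; P=depthpt('side',np.c_[u,0*u+v],d[v,u]); k=abs(P[:,1]+.163)<.06; print(v,[(int(a),*[int(x) for x in (1000*p).round()]) for a,p in zip(u[k],P[k])])
"
```

```text
130 [(280, 450, -162, 195), (282, 444, -157, 198), (284, 439, -170, 192), (296, 403, -146, 206), (298, 397, -141, 209)]
132 [(280, 451, -167, 186), (282, 445, -166, 187), (284, 439, -170, 186), (294, 408, -148, 199), (296, 403, -148, 199), (298, 397, -151, 199)]
134 [(280, 450, -168, 179), (282, 444, -163, 182), (284, 439, -169, 180), (294, 407, -141, 196), (296, 402, -147, 194), (298, 397, -152, 192)]
136 [(280, 450, -164, 175), (282, 443, -158, 178), (284, 439, -175, 171), (294, 407, -146, 187), (296, 402, -146, 188), (298, 396, -146, 188)]
138 [(280, 449, -159, 171), (282, 443, -159, 171), (284, 438, -171, 166), (294, 407, -145, 181), (296, 401, -147, 181), (298, 395, -148, 181)]
140 [(294, 406, -145, 175), (296, 401, -147, 175)]
142 [(294, 406, -148, 167)]
```

The tips measure z ≈ 0.167, so the offset at this opening is about 31 mm. I'll lower them to about 16 mm above the worktop.

>>> {"api": "play_rows", "payload": {
  "steps": [
    {"claw":3.4,"tx":0,"ty":3,"tz":0,"ax":0,"ay":0,"az":0},
    {"claw":3.4,"tx":0,"ty":6,"tz":0,"ax":0,"ay":0,"az":0},
    {"claw":3.4,"tx":0,"ty":9,"tz":0,"ax":0,"ay":0,"az":0},
    {"claw":3.4,"tx":0,"ty":11,"tz":0,"ax":0,"ay":0,"az":0},
    {"claw":3.4,"tx":0,"ty":13,"tz":0,"ax":0,"ay":0,"az":0},
    {"claw":3.4,"tx":0,"ty":14,"tz":0,"ax":0,"ay":0,"az":0},
    {"claw":3.4,"tx":0,"ty":14.6,"tz":0,"ax":0,"ay":0,"az":0},
    {"claw":3.4,"tx":0,"ty":15.1,"tz":0,"ax":0,"ay":0,"az":0},
    {"claw":3.4,"tx":0,"ty":15.1,"tz":0,"ax":0,"ay":0,"az":0},
    {"claw":3.4,"tx":0,"ty":15.1,"tz":0,"ax":0,"ay":0,"az":0}
  ]
}}

```text
time: 12.57
eef_pos: [0.4246, -0.1636, -0.0128]
tcp_rot: [0.398, -0.584, 0.585, -0.399]
contact_force: [-0.3, 0.0, -0.0]
opening: 0.395
```

```bash
python3 -c "
from h import *
go([.4635,-.0609,-.0155],-.3715)
im,d=cams.read_camera('side'); cv2.imwrite('pics/c7.png',cv2.resize(im[100:240,220:360],None,fx=4.2,fy=4.2,interpolation=2)); np.savez('s7.npz',im=im,d=d)
"
```

```text
t 12.5667 eef [ 0.4246 -0.1636 -0.0128] F [-0.31  0.02 -0.  ] open 0.4 q6 [-0.591  0.114  2.236  0.     0.79  -0.218]
shift cm [-10.98   0.27  -0.13]
yaw -0.371 rotvec deg [-0.08 -0.12  0.02]
yaw 2.77 rotvec deg [-2.0000e-02  1.7988e+02 -1.3000e-01]
```

View pics/c7.png

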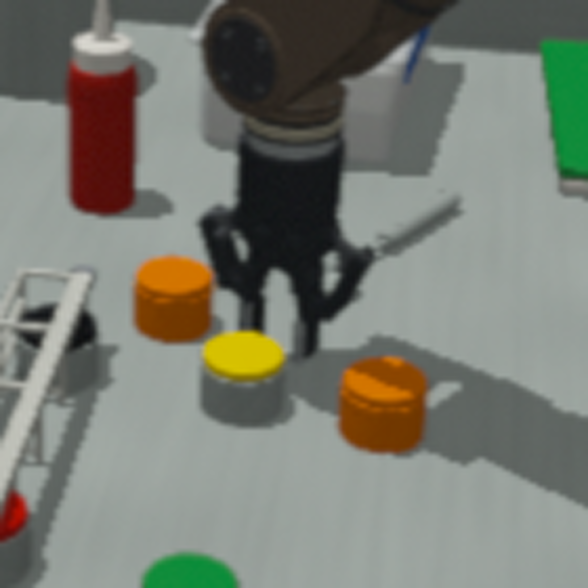

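Both fingers stand behind the yellow pot, clear of both orange decoys and about 23 mm from contact. I'll start the diagonal push gently.

>>> {"api": "play_rows", "payload": {
  "steps": [
    {"claw":3.4,"tx":-0.8,"ty":0,"tz":0,"ax":0,"ay":0,"az":0},
    {"claw":3.4,"tx":-1.5,"ty":0,"tz":0,"ax":0,"ay":0,"az":0},
    {"claw":3.4,"tx":-1.9,"ty":0,"tz":0,"ax":0,"ay":0,"az":0},
    {"claw":3.4,"tx":-2.2,"ty":0,"tz":0,"ax":0,"ay":0,"az":0},
    {"claw":3.4,"tx":-2.5,"ty":0,"tz":0,"ax":0,"ay":0,"az":0},
    {"claw":3.4,"tx":-2.8,"ty":0,"tz":0,"ax":0,"ay":0,"az":0},
    {"claw":3.4,"tx":-3.2,"ty":0,"tz":0,"ax":0,"ay":0,"az":0},
    {"claw":3.4,"tx":-3.6,"ty":0,"tz":0,"ax":0,"ay":0,"az":0},
    {"claw":3.4,"tx":-4.0,"ty":0,"tz":0,"ax":0,"ay":0,"az":0},
    {"claw":3.4,"tx":-4.5,"ty":0,"tz":0,"ax":0,"ay":0,"az":0},
    {"claw":3.4,"tx":-5.0,"ty":0,"tz":0,"ax":0,"ay":0,"az":0}
  ]
}}

```text
time: 13.53
eef_pos: [0.4426, -0.1164, -0.0133]
tcp_rot: [0.398, -0.584, 0.584, -0.399]
contact_force: [-2.2, -3.0, 2.4]
opening: 0.403
```

```bash
cat >> h.py <<'E'
def pot(n,name):
    im,d=cams.read_camera(n); hsv=cv2.cvtColor(im,cv2.COLOR_BGR2HSV)
    m=cv2.inRange(hsv,(22,90,50),(36,255,255)); k,lab,st,ce=cv2.connectedComponentsWithStats(m)
    for i in range(1,k):
        if st[i,4]>40:
            v,u=np.nonzero(lab==i); P=depthpt(n,np.c_[u,v],d[v,u]); q=np.median(P,0)
            if .3<q[0]<.65 and abs(q[1])<.25: print(n,"lid px",ce[i].round(1),"area",st[i,4],"plane",plane(n,[ce[i]],.045)[0].round(4),"depth",q.round(4))
    cv2.imwrite(f"pics/{name}.png",im); return im,d
E
python3 -c "
from h import *
im,d=pot('side','s8'); pot('top','t8'); go([.4635,-.0609,-.0155],-.3715)
cv2.imwrite('pics/c8.png',cv2.resize(im[100:240,220:360],None,fx=4.2,fy=4.2,interpolation=2))
"
```

```text
side lid px [272.8 188.4] area 204 plane [ 0.4542 -0.077   0.045 ] depth [ 0.4547 -0.0746  0.0452]
t 13.6333 eef [ 0.4425 -0.1156 -0.0136] F [ 0.27 -1.42  0.14] open 0.4 q6 [-4.79e-01  1.21e-01  2.23e+00  1.00e-03  7.90e-01 -1.06e-01]
shift cm [-5.86  0.2  -0.04]
yaw -0.371 rotvec deg [-0.02 -0.09 -0.05]
yaw 2.77 rotvec deg [ 9.0000e-02  1.7991e+02 -2.0000e-02]
```

View pics/c8.png

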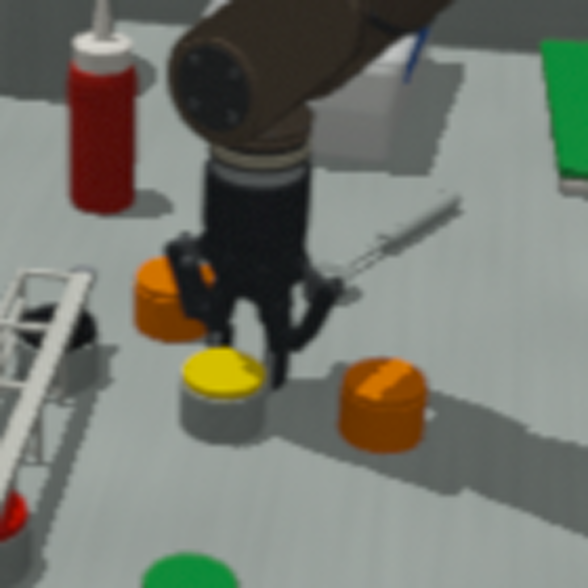

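The pot is seated between the fingertips and has moved about 27 mm, as expected, and stands upright. I'll keep pushing.

>>> {"api": "play_rows", "payload": {
  "steps": [
    {"claw":3.4,"tx":-0.4,"ty":0,"tz":0,"ax":0,"ay":0,"az":0},
    {"claw":3.4,"tx":-1.0,"ty":0,"tz":0,"ax":0,"ay":0,"az":0},
    {"claw":3.4,"tx":-1.7,"ty":0,"tz":0,"ax":0,"ay":0,"az":0},
    {"claw":3.4,"tx":-2.4,"ty":0,"tz":0,"ax":0,"ay":0,"az":0},
    {"claw":3.4,"tx":-3.1,"ty":0,"tz":0,"ax":0,"ay":0,"az":0},
    {"claw":3.4,"tx":-3.8,"ty":0,"tz":0,"ax":0,"ay":0,"az":0},
    {"claw":3.4,"tx":-4.5,"ty":0,"tz":0,"ax":0,"ay":0,"az":0},
    {"claw":3.4,"tx":-5.2,"ty":0,"tz":0,"ax":0,"ay":0,"az":0},
    {"claw":3.4,"tx":-5.9,"ty":0,"tz":0,"ax":0,"ay":0,"az":0},
    {"claw":3.4,"tx":-6.6,"ty":0,"tz":0,"ax":0,"ay":0,"az":0},
    {"claw":3.4,"tx":-7.2,"ty":0,"tz":0,"ax":0,"ay":0,"az":0},
    {"claw":3.4,"tx":-7.6,"ty":0,"tz":0,"ax":0,"ay":0,"az":0}
  ]
}}

```text
time: 14.63
eef_pos: [0.47, -0.0449, -0.0136]
tcp_rot: [-0.399, 0.584, -0.584, 0.399]
contact_force: [-0.1, -1.8, 0.2]
opening: 0.402
```

```bash
python3 -c "
from h import *
im,d=pot('side','s9'); go([.4865,-.0015,-.0155],-.3715)
s=ctrl.get_state(); print('pot by tool',s['eef_pos']+.037*np.array([.363,.932,0]))
cv2.imwrite('pics/c9.png',cv2.resize(im[120:260,200:340],None,fx=4.2,fy=4.2,interpolation=2))
"
```

```text
side lid px [259.8 200.6] area 230 plane [ 0.4815 -0.0051  0.045 ] depth [ 0.4822 -0.0038  0.0456]
t 14.6833 eef [ 0.4701 -0.0446 -0.0136] F [-0.82  0.71 -0.84] open 0.4 q6 [-3.100e-01  1.520e-01  2.195e+00  1.000e-03  7.960e-01  6.200e-02]
shift cm [-4.61  0.19 -0.04]
yaw -0.371 rotvec deg [ 0.01 -0.08 -0.04]
yaw 2.77 rotvec deg [6.0000e-02 1.7992e+02 2.0000e-02]
pot by tool [ 0.48356749 -0.0100808  -0.0135894 ]
```

View pics/c9.png

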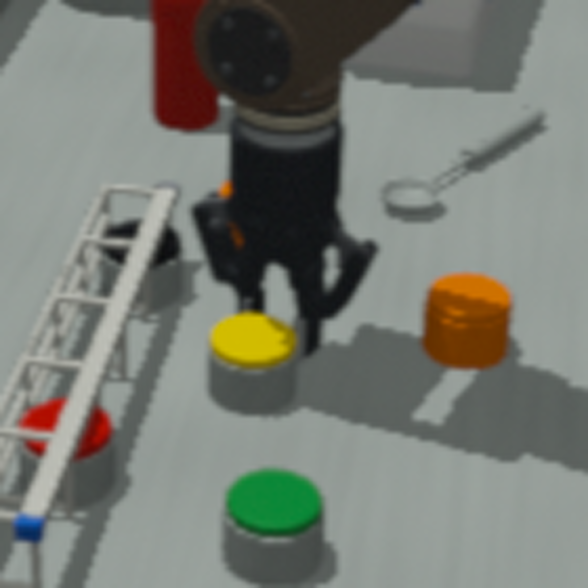

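>>> {"api": "play_rows", "payload": {
  "steps": [
    {"claw":3.4,"tx":-0.4,"ty":0,"tz":0,"ax":0,"ay":0,"az":0},
    {"claw":3.4,"tx":-1.0,"ty":0,"tz":0,"ax":0,"ay":0,"az":0},
    {"claw":3.4,"tx":-1.6,"ty":0,"tz":0,"ax":0,"ay":0,"az":0},
    {"claw":3.4,"tx":-2.2,"ty":0,"tz":0,"ax":0,"ay":0,"az":0},
    {"claw":3.4,"tx":-2.8,"ty":0,"tz":0,"ax":0,"ay":0,"az":0},
    {"claw":3.4,"tx":-3.4,"ty":0,"tz":0,"ax":0,"ay":0,"az":0},
    {"claw":3.4,"tx":-4.0,"ty":0,"tz":0,"ax":0,"ay":0,"az":0},
    {"claw":3.4,"tx":-4.3,"ty":0,"tz":0,"ax":0,"ay":0,"az":0},
    {"claw":3.4,"tx":-4.6,"ty":0,"tz":0,"ax":0,"ay":0,"az":0},
    {"claw":3.4,"tx":-4.6,"ty":0,"tz":0,"ax":0,"ay":0,"az":0}
  ]
}}

```text
time: 15.52
eef_pos: [0.4869, -0.0023, -0.0135]
tcp_rot: [-0.398, 0.584, -0.584, 0.399]
contact_force: [-0.8, 0.1, 0.1]
opening: 0.398
```

>>> {"api": "play_rows", "payload": {
  "steps": [
    {"claw":3.4,"tx":1,"ty":0,"tz":0,"ax":0,"ay":0,"az":0},
    {"claw":3.4,"tx":3,"ty":0,"tz":0,"ax":0,"ay":0,"az":0},
    {"claw":3.4,"tx":4,"ty":-3,"tz":0,"ax":0,"ay":0,"az":0},
    {"claw":3.4,"tx":4,"ty":-7,"tz":0,"ax":0,"ay":0,"az":0},
    {"claw":3.4,"tx":4,"ty":-10,"tz":0,"ax":0,"ay":0,"az":0},
    {"claw":3.4,"tx":4,"ty":-10,"tz":0,"ax":0,"ay":0,"az":0}
  ]
}}

```text
time: 16.02
eef_pos: [0.4769, -0.0425, 0.0937]
tcp_rot: [0.395, -0.581, 0.588, -0.401]
contact_force: [1.2, -0.9, 1.1]
opening: 0.399
```

```bash
python3 -c "
from h import *
im,d=pot('side','s10'); t,d=pot('top','t10'); go([.43,.033,.09],-np.pi/2)
a=cv2.resize(im[120:260,180:340],None,fx=2.5,fy=2.5,interpolation=2);b=cv2.resize(t[130:250,180:340],None,fx=2.5,fy=2.5,interpolation=2)
cv2.imwrite('pics/c10.png',np.vstack([a,b])[:600])
"
```

```text
side lid px [251.1 208.5] area 245 plane [0.4988 0.0383 0.045 ] depth [0.4987 0.0401 0.0457]
top lid px [247.9 177.5] area 89 plane [0.5083 0.0493 0.045 ] depth [0.4984 0.0486 0.0481]
t 16.1167 eef [ 0.4732 -0.0412  0.0883] F [-0.35 -0.07 -0.11] open 0.4 q6 [-0.301 -0.03   2.154  0.     1.013  0.073]
shift cm [-5.33 -0.2  -6.73]
yaw -1.571 rotvec deg [-0.2  68.57 -0.17]
yaw 1.571 rotvec deg [  -0.19 -111.43    0.22]
```

View pics/c10.png

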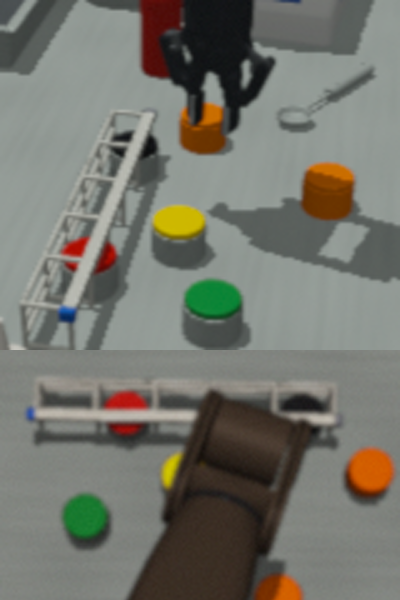

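The pot now stands at about (0.500, 0.034), in line with gap 3 at y = 0.033. The fingers are clear above it. I'll turn the jaws square to the rack and move behind the pot.

>>> {"api": "play_rows", "payload": {
  "steps": [
    {"claw":3.4,"tx":-5.7,"ty":0,"tz":-5.8,"ax":0,"ay":68.6,"az":0},
    {"claw":3.4,"tx":-5.7,"ty":0,"tz":-5.8,"ax":0,"ay":68.6,"az":0},
    {"claw":3.4,"tx":-5.7,"ty":0,"tz":-5.8,"ax":0,"ay":68.6,"az":0},
    {"claw":3.4,"tx":-5.7,"ty":0,"tz":-5.8,"ax":0,"ay":68.6,"az":0},
    {"claw":3.4,"tx":-5.7,"ty":0,"tz":-5.8,"ax":0,"ay":68.6,"az":0},
    {"claw":3.4,"tx":-5.7,"ty":0,"tz":-5.8,"ax":0,"ay":68.6,"az":0},
    {"claw":3.4,"tx":-5.7,"ty":0,"tz":-5.8,"ax":0,"ay":68.6,"az":0},
    {"claw":3.4,"tx":-5.7,"ty":0,"tz":-5.8,"ax":0,"ay":68.6,"az":0},
    {"claw":3.4,"tx":-5.7,"ty":0,"tz":-5.8,"ax":0,"ay":68.6,"az":0},
    {"claw":3.4,"tx":-5.7,"ty":0,"tz":-5.8,"ax":0,"ay":68.6,"az":0},
    {"claw":3.4,"tx":-5.7,"ty":0,"tz":-5.8,"ax":0,"ay":68.6,"az":0},
    {"claw":3.4,"tx":-5.7,"ty":0,"tz":-5.8,"ax":0,"ay":68.6,"az":0}
  ]
}}

```text
time: 17.12
eef_pos: [0.4376, 0.034, 0.0849]
tcp_rot: [-0.002, 0.707, -0.707, -0.0]
contact_force: [0.7, 0.4, 0.6]
opening: 0.4
```

```bash
python3 -c "
from h import *
im,d=pot('side','s11'); go([.44,.0335,-.0135],-np.pi/2)
cv2.imwrite('pics/c11.png',cv2.resize(im[120:260,180:340],None,fx=4.2,fy=4.2,interpolation=2))
print(im.shape, plane('side',[[264.8,239.3]],.045))
"
```

```text
side lid px [251.1 208.5] area 244 plane [0.4989 0.0382 0.045 ] depth [0.4984 0.0395 0.0457]
t 17.1667 eef [0.4378 0.034  0.0852] F [-0.29 -0.53 -0.12] open 0.4 q6 [-0.154 -0.108  2.233  0.     1.018  1.414]
shift cm [-0.24  9.87  0.06]
yaw -1.571 rotvec deg [0.03 0.14 0.14]
yaw 1.571 rotvec deg [ 2.2000e-01 -1.7986e+02 -4.0000e-02]
(384, 512, 3) [[0.44172402 0.16532199 0.045     ]]
```

View pics/c11.png

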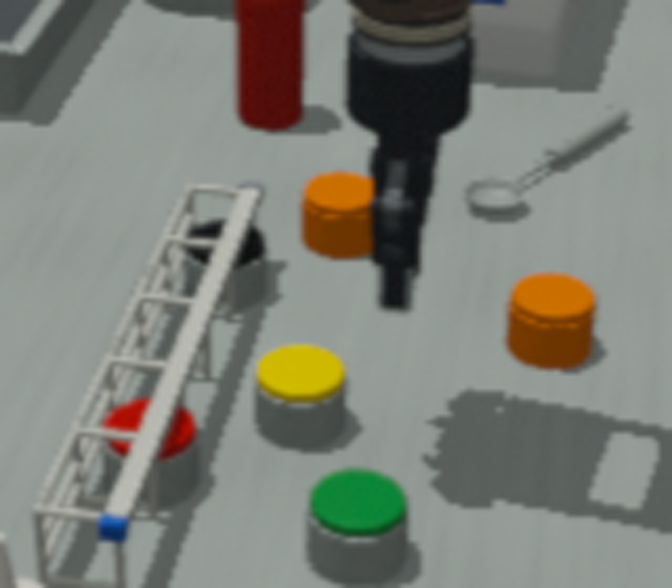

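The pot is still at the same pixel, side (251,208). I'll lower the fingers behind it.

>>> {"api": "play_rows", "payload": {
  "steps": [
    {"claw":3.4,"tx":0,"ty":3,"tz":0.05,"ax":0,"ay":0,"az":0},
    {"claw":3.4,"tx":0,"ty":6,"tz":0.05,"ax":0,"ay":0,"az":0},
    {"claw":3.4,"tx":0,"ty":8,"tz":0.05,"ax":0,"ay":0,"az":0},
    {"claw":3.4,"tx":0,"ty":9.2,"tz":0.05,"ax":0,"ay":0,"az":0},
    {"claw":3.4,"tx":0,"ty":9.8,"tz":0.05,"ax":0,"ay":0,"az":0},
    {"claw":3.4,"tx":0,"ty":9.8,"tz":0.05,"ax":0,"ay":0,"az":0},
    {"claw":3.4,"tx":0,"ty":9.8,"tz":0.05,"ax":0,"ay":0,"az":0}
  ]
}}

```text
time: 17.75
eef_pos: [0.439, 0.0335, -0.0114]
tcp_rot: [-0.0, 0.707, -0.707, 0.0]
contact_force: [0.2, -0.3, 1.0]
opening: 0.401
```

```bash
python3 -c "
from h import *
im,d=pot('side','s12'); go([.4635,.0335,-.0135],-np.pi/2)
cv2.imwrite('pics/c12.png',cv2.resize(im[160:260,190:310],None,fx=5.5,fy=5.5,interpolation=2))
"
```

```text
side lid px [251.1 208.5] area 244 plane [0.4989 0.0382 0.045 ] depth [0.4985 0.0393 0.0457]
t 17.8 eef [ 0.4396  0.0334 -0.0108] F [ 0.16 -0.87 -0.48] open 0.4 q6 [-0.155  0.08   2.269  0.     0.792  1.415]
shift cm [-2.39  0.28 -0.01]
yaw -1.571 rotvec deg [-0.01  0.05 -0.08]
yaw 1.571 rotvec deg [-1.3000e-01 -1.7995e+02  2.0000e-02]
```

View pics/c12.png

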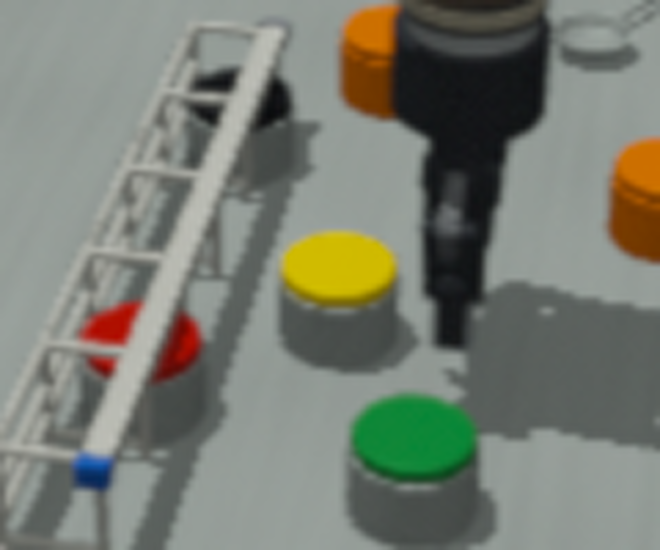

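```bash
python3 -c "
from h import *
print(plane('side',[[190+215/5.5,160+272/5.5],[190+148/5.5,160+455/5.5]],0.0))
print((proj('side',[[.576,-.0062,0],[.576,.1503,0],[.576,.0724,0],[.569,.033,.066]])-[190,160])*5.5)
for c in [(338,268),(413,437)]: print(plane('side',[[190+c[0]/5.5,160+c[1]/5.5]],.046))
"
```

```text
[[ 5.71709291e-01 -9.31346805e-03  0.00000000e+00]
 [ 5.70157480e-01  1.46613853e-01  1.11022302e-16]]
[[205.78667835 274.40589647]
 [134.16840943 458.36749576]
 [171.7181599  361.94107482]
 [200.45774557 211.20880596]]
[[0.49750601 0.04051129 0.046     ]]
[[0.44076106 0.16705038 0.046     ]]
```

The side view puts the pot at y ≈ 0.0345 once the visible lid wall is allowed for. Gap 3's middle comes out at about 0.030–0.033, so the two line up. I'll push straight in, first until the pot's nose is under the rail.

>>> {"api": "play_rows", "payload": {
  "steps": [
    {"claw":3.4,"tx":-0.8,"ty":0,"tz":0,"ax":0,"ay":0,"az":0},
    {"claw":3.4,"tx":-1.5,"ty":0,"tz":0,"ax":0,"ay":0,"az":0},
    {"claw":3.4,"tx":-1.9,"ty":0,"tz":0,"ax":0,"ay":0,"az":0},
    {"claw":3.4,"tx":-2.2,"ty":0,"tz":0,"ax":0,"ay":0,"az":0},
    {"claw":3.4,"tx":-2.5,"ty":0,"tz":0,"ax":0,"ay":0,"az":0},
    {"claw":3.4,"tx":-2.9,"ty":0,"tz":0,"ax":0,"ay":0,"az":0},
    {"claw":3.4,"tx":-3.4,"ty":0,"tz":0,"ax":0,"ay":0,"az":0},
    {"claw":3.4,"tx":-4.0,"ty":0,"tz":0,"ax":0,"ay":0,"az":0},
    {"claw":3.4,"tx":-4.6,"ty":0,"tz":0,"ax":0,"ay":0,"az":0},
    {"claw":3.4,"tx":-5.2,"ty":0,"tz":0,"ax":0,"ay":0,"az":0},
    {"claw":3.4,"tx":-5.6,"ty":0,"tz":0,"ax":0,"ay":0,"az":0},
    {"claw":3.4,"tx":-6.0,"ty":0,"tz":0,"ax":0,"ay":0,"az":0}
  ]
}}

```text
time: 18.8
eef_pos: [0.4994, 0.0336, -0.0117]
tcp_rot: [-0.0, 0.707, -0.707, 0.0]
contact_force: [-1.1, -0.1, -0.0]
opening: 0.397
```

```bash
python3 -c "
from h import *
im,d=pot('side','s13'); t,_=pot('top','t13'); go([.551,.0335,-.0115],-np.pi/2)
cv2.imwrite('pics/c13.png',cv2.resize(im[160:260,190:310],None,fx=5.5,fy=5.5,interpolation=2))
"
```

```text
side lid px [237.2 207.6] area 209 plane [0.5373 0.0411 0.045 ] depth [0.5369 0.0485 0.0464]
t 18.9 eef [ 0.5     0.0335 -0.0114] F [ 0.1  -0.78  0.9 ] open 0.4 q6 [-0.136  0.203  2.127  0.     0.81   1.434]
shift cm [-5.1   0.02 -0.  ]
yaw -1.571 rotvec deg [-0.    0.02 -0.09]
yaw 1.571 rotvec deg [-1.4000e-01 -1.7998e+02  1.0000e-02]
```

View pics/c13.png

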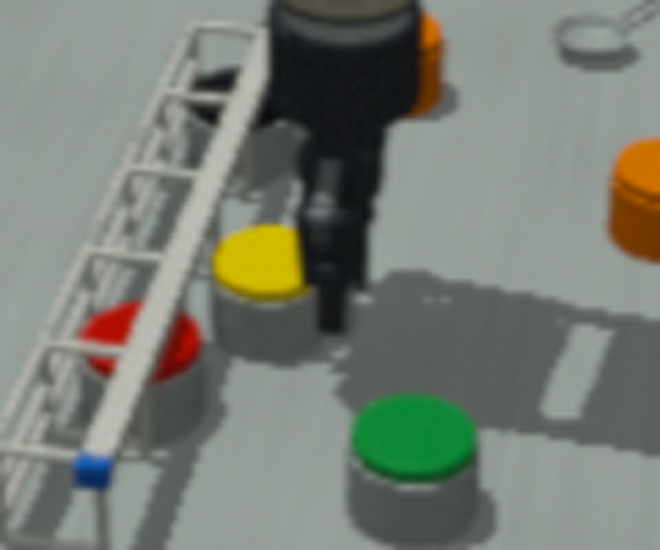

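The pot is upright at x ≈ 0.537, heading between the right pair of hoops. I'll carry on, more slowly near the end.

>>> {"api": "play_rows", "payload": {
  "steps": [
    {"claw":3.4,"tx":-0.4,"ty":0,"tz":0,"ax":0,"ay":0,"az":0},
    {"claw":3.4,"tx":-0.9,"ty":0,"tz":0,"ax":0,"ay":0,"az":0},
    {"claw":3.4,"tx":-1.4,"ty":0,"tz":0,"ax":0,"ay":0,"az":0},
    {"claw":3.4,"tx":-1.8,"ty":0,"tz":0,"ax":0,"ay":0,"az":0},
    {"claw":3.4,"tx":-2.2,"ty":0,"tz":0,"ax":0,"ay":0,"az":0},
    {"claw":3.4,"tx":-2.6,"ty":0,"tz":0,"ax":0,"ay":0,"az":0},
    {"claw":3.4,"tx":-2.9,"ty":0,"tz":0,"ax":0,"ay":0,"az":0},
    {"claw":3.4,"tx":-3.2,"ty":0,"tz":0,"ax":0,"ay":0,"az":0}
  ]
}}

```text
time: 19.57
eef_pos: [0.5312, 0.0336, -0.0115]
tcp_rot: [-0.0, 0.707, -0.707, 0.0]
contact_force: [-2.2, -0.4, -0.3]
opening: 0.396
```

```bash
python3 -c "
from h import *
im,d=pot('side','s14'); go([.551,.0335,-.0115],-np.pi/2)
cv2.imwrite('pics/c14.png',cv2.resize(im[160:260,190:310],None,fx=5.5,fy=5.5,interpolation=2))
"
```

```text
side lid px [229.2 207.6] area 101 plane [0.5588 0.0454 0.045 ] depth [0.5587 0.0566 0.0458]
t 19.6167 eef [ 0.5318  0.0335 -0.0114] F [-0.95 -0.46 -0.84] open 0.4 q6 [-0.128  0.264  2.051  0.     0.826  1.443]
shift cm [-1.92  0.01 -0.  ]
yaw -1.571 rotvec deg [-0.    0.01 -0.06]
yaw 1.571 rotvec deg [-9.0000e-02 -1.7999e+02  0.0000e+00]
```

View pics/c14.png

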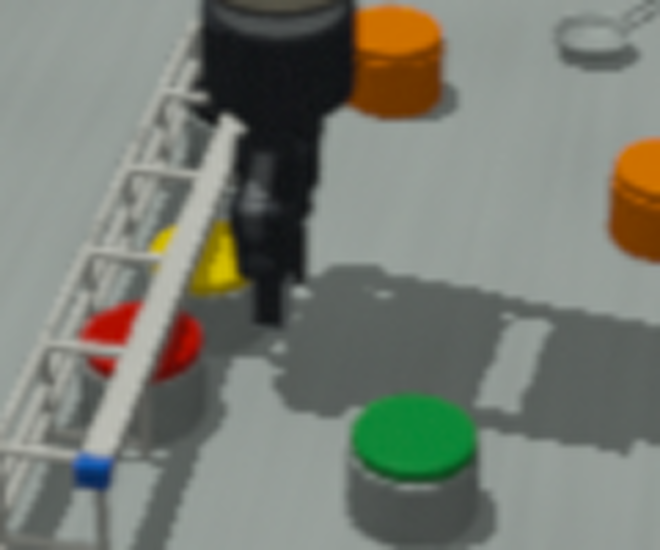

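>>> {"api": "play_rows", "payload": {
  "steps": [
    {"claw":3.4,"tx":-0.3,"ty":0,"tz":0,"ax":0,"ay":0,"az":0},
    {"claw":3.4,"tx":-0.6,"ty":0,"tz":0,"ax":0,"ay":0,"az":0},
    {"claw":3.4,"tx":-0.9,"ty":0,"tz":0,"ax":0,"ay":0,"az":0},
    {"claw":3.4,"tx":-1.2,"ty":0,"tz":0,"ax":0,"ay":0,"az":0},
    {"claw":3.4,"tx":-1.4,"ty":0,"tz":0,"ax":0,"ay":0,"az":0}
  ]
}}

```text
time: 20.03
eef_pos: [0.5454, 0.0335, -0.0115]
tcp_rot: [-0.0, -0.707, 0.707, -0.0]
contact_force: [-2.1, 0.1, 0.4]
opening: 0.399
```

>>> {"api": "play_rows", "payload": {
  "steps": [
    {"claw":3.4,"tx":-0.1,"ty":0,"tz":0,"ax":0,"ay":0,"az":0},
    {"claw":3.4,"tx":-0.2,"ty":0,"tz":0,"ax":0,"ay":0,"az":0},
    {"claw":3.4,"tx":-0.2,"ty":0,"tz":0,"ax":0,"ay":0,"az":0}
  ]
}}

```text
time: 20.28
eef_pos: [0.5471, 0.0335, -0.0115]
tcp_rot: [-0.0, -0.707, 0.707, -0.0]
contact_force: [-1.9, 0.3, 0.1]
opening: 0.4
```

>>> {"api": "play_rows", "payload": {
  "steps": [
    {"claw":3.4,"tx":-0.1,"ty":0,"tz":0,"ax":0,"ay":0,"az":0},
    {"claw":3.4,"tx":-0.1,"ty":0,"tz":0,"ax":0,"ay":0,"az":0},
    {"claw":3.4,"tx":-0.1,"ty":0,"tz":0,"ax":0,"ay":0,"az":0}
  ]
}}

```text
time: 20.53
eef_pos: [0.548, 0.0336, -0.0115]
tcp_rot: [0.0, 0.707, -0.707, 0.0]
contact_force: [-1.0, 0.1, 0.6]
opening: 0.396
```

>>> {"api": "play_rows", "payload": {
  "steps": [
    {"claw":3.4,"tx":-0.1,"ty":0,"tz":0,"ax":0,"ay":0,"az":0},
    {"claw":3.4,"tx":-0.1,"ty":0,"tz":0,"ax":0,"ay":0,"az":0},
    {"claw":3.4,"tx":-0.1,"ty":0,"tz":0,"ax":0,"ay":0,"az":0}
  ]
}}

```text
time: 20.78
eef_pos: [0.5488, 0.0336, -0.0115]
tcp_rot: [-0.0, 0.707, -0.707, 0.0]
contact_force: [-1.1, -0.1, 0.3]
opening: 0.395
```

>>> {"api": "play_rows", "payload": {
  "steps": [
    {"claw":3.4,"tx":-0.1,"ty":0,"tz":0,"ax":0,"ay":0,"az":0},
    {"claw":3.4,"tx":-0.1,"ty":0,"tz":0,"ax":0,"ay":0,"az":0},
    {"claw":3.4,"tx":-0.1,"ty":0,"tz":0,"ax":0,"ay":0,"az":0}
  ]
}}

```text
time: 21.03
eef_pos: [0.549, 0.0336, -0.0116]
tcp_rot: [-0.001, 0.707, -0.707, -0.001]
contact_force: [-4.8, -0.3, 4.0]
opening: 0.399
```

>>> {"api": "play_rows", "payload": {
  "steps": [
    {"claw":3.4,"tx":-0.1,"ty":0,"tz":0,"ax":0,"ay":0,"az":0},
    {"claw":3.4,"tx":-0.1,"ty":0,"tz":0,"ax":0,"ay":0,"az":0},
    {"claw":3.4,"tx":-0.1,"ty":0,"tz":0,"ax":0,"ay":0,"az":0}
  ]
}}

```text
time: 21.28
eef_pos: [0.5491, 0.0336, -0.0116]
tcp_rot: [-0.002, 0.707, -0.707, -0.001]
contact_force: [-7.1, 0.4, 4.8]
opening: 0.399
```

The push stopped at TCP x = 0.549 with 7 N, where contact with the back bars was expected (0.549–0.551). I'll back straight off, lift and check.

>>> {"api": "play_rows", "payload": {
  "steps": [
    {"claw":3.4,"tx":0.4,"ty":0,"tz":0,"ax":0,"ay":0,"az":0},
    {"claw":3.4,"tx":1.5,"ty":0,"tz":0,"ax":0,"ay":0,"az":0},
    {"claw":3.4,"tx":4,"ty":0,"tz":0,"ax":0,"ay":0,"az":0},
    {"claw":3.4,"tx":7,"ty":0,"tz":0,"ax":0,"ay":0,"az":0},
    {"claw":3.4,"tx":7.5,"ty":-3,"tz":0,"ax":0,"ay":0,"az":0},
    {"claw":3.4,"tx":7.5,"ty":-7,"tz":0,"ax":0,"ay":0,"az":0},
    {"claw":3.4,"tx":7.5,"ty":-11,"tz":0,"ax":0,"ay":0,"az":0},
    {"claw":3.4,"tx":7.5,"ty":-15,"tz":4,"ax":0,"ay":0,"az":0},
    {"claw":3.4,"tx":7.5,"ty":-16,"tz":8,"ax":0,"ay":0,"az":0},
    {"claw":3.4,"tx":7.5,"ty":-16,"tz":12,"ax":0,"ay":0,"az":0},
    {"claw":3.4,"tx":7.5,"ty":-16,"tz":16,"ax":0,"ay":0,"az":0},
    {"claw":3.4,"tx":7.5,"ty":-16,"tz":20,"ax":0,"ay":0,"az":0}
  ]
}}

```text
time: 22.28
eef_pos: [0.4773, -0.1619, 0.1505]
tcp_rot: [-0.002, -0.706, 0.708, -0.003]
contact_force: [1.1, 0.8, -0.6]
opening: 0.398
```

>>> {"api": "play_rows", "payload": {
  "steps": [
    {"claw":3.4,"tx":0,"ty":0,"tz":4,"ax":0,"ay":0,"az":0},
    {"claw":3.4,"tx":0,"ty":0,"tz":8,"ax":0,"ay":0,"az":0},
    {"claw":3.4,"tx":1,"ty":0,"tz":10,"ax":0,"ay":0,"az":0},
    {"claw":3.4,"tx":1,"ty":0,"tz":10,"ax":0,"ay":0,"az":0},
    {"claw":3.4,"tx":1,"ty":0,"tz":10,"ax":0,"ay":0,"az":0}
  ]
}}

```text
time: 22.7
eef_pos: [0.4662, -0.2607, 0.1487]
tcp_rot: [-0.002, -0.707, 0.707, 0.0]
contact_force: [0.4, -0.4, 0.4]
opening: 0.395
```

```bash
python3 -c "
from h import *
im,d=pot('side','s15'); t,dt=pot('top','t15'); np.savez('t15.npz',im=t,d=dt)
a=cv2.resize(im[150:260,180:340],None,fx=3,fy=3,interpolation=2);b=cv2.resize(t[130:220,180:340],None,fx=3,fy=3,interpolation=2)
cv2.imwrite('pics/c15.png',np.vstack([a,b])); print(ctrl.get_state()['contact_force'])
"
```

```text
side lid px [216.6 202.2] area 57 plane [0.599  0.0261 0.045 ] depth [0.5986 0.0287 0.0465]
side lid px [228.  206.5] area 52 plane [0.5631 0.041  0.045 ] depth [0.5641 0.042  0.0448]
top lid px [253.2 150.5] area 139 plane [0.6    0.0342 0.045 ] depth [0.6005 0.0347 0.0472]
top lid px [253.1 161.1] area 55 plane [0.5639 0.0339 0.045 ] depth [0.5641 0.0341 0.045 ]
[0.02194882 1.19337489 0.93460873]
```

View pics/c15.png

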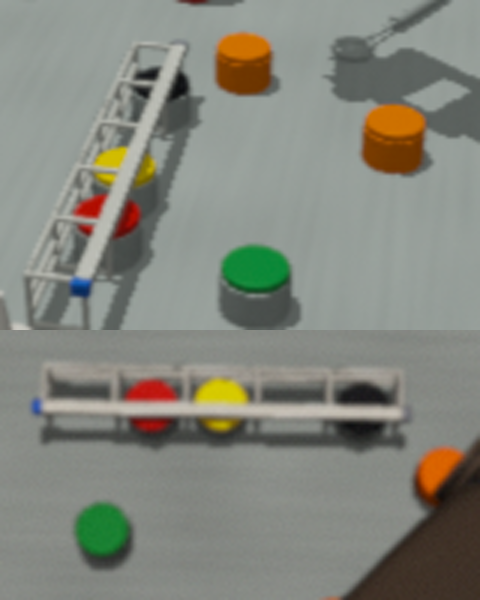

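```bash
python3 -c "
from h import *
im=np.load('t15.npz')['im']; hsv=cv2.cvtColor(im,cv2.COLOR_BGR2HSV)
print(hsv[140:172,253,0].tolist()); print(hsv[140:172,253,1].tolist())
m0=np.load('top0.npz')['im']; h0=cv2.cvtColor(m0,cv2.COLOR_BGR2HSV)
print('initial pot col 296', list(range(184,212)), h0[184:212,296,1].tolist())
def ext(h,u,a,b):
    s=h[a:b,u-1:u+2,1].mean(1).astype(float); v=np.arange(a,b); k=np.nonzero(s>120)[0]
    i,j=k[0],k[-1]; top=v[i]-(s[i]-120)/(s[i]-s[i-1]); bot=v[j]+(s[j]-120)/(s[j]-s[j+1]); return top,bot
for nm,h,u,a,b in (('init',h0,296,184,212),('now',hsv,253,140,175)):
    t,bo=ext(h,u,a,b); print(nm,t,bo,plane('top',[[u,t],[u,bo]],.045)[:,0])
"
```

```text
[47, 30, 27, 24, 18, 23, 26, 28, 28, 28, 28, 28, 28, 28, 26, 23, 19, 21, 17, 22, 26, 27, 27, 24, 23, 60, 70, 50, 45, 48, 45, 50]
[13, 8, 14, 16, 20, 63, 167, 255, 255, 255, 255, 255, 255, 189, 99, 43, 24, 22, 37, 116, 231, 255, 255, 196, 90, 16, 13, 11, 12, 11, 8, 11]
initial pot col 296 [184, 185, 186, 187, 188, 189, 190, 191, 192, 193, 194, 195, 196, 197, 198, 199, 200, 201, 202, 203, 204, 205, 206, 207, 208, 209, 210, 211] [7, 9, 9, 34, 121, 209, 255, 255, 255, 255, 255, 255, 255, 255, 255, 255, 255, 255, 255, 255, 255, 255, 202, 99, 4, 8, 3, 7]
init 188.06716417910448 206.7596153846154 [0.47666817 0.4152454 ]
now 145.5718954248366 163.69767441860466 [0.61677589 0.5551344 ]
```

```bash
python3 -c "
from h import *
a=np.load('top0.npz')['im']; b=np.load('t15.npz')['im']
A=cv2.cvtColor(a,cv2.COLOR_BGR2HSV);B=cv2.cvtColor(b,cv2.COLOR_BGR2HSV)
for n,lo,hi,bx in(('green',50,75,(200,185,228,210)),('red',0,4,(215,142,245,168)),('oil',22,34,(120,135,160,170)),('sauce',172,180,(370,130,410,165))):
    for H in(A,B):
        m=cv2.inRange(H,(lo,120,40),(hi,255,255))[bx[1]:bx[3],bx[0]:bx[2]]; v,u=np.nonzero(m); print(n,len(u),(u.mean()+bx[0]).round(2) if len(u) else 0,(v.mean()+bx[1]).round(2) if len(u) else 0)
d=cv2.absdiff(a,b).max(2); 
for n,bx in(('pan+oil',(115,130,170,240)),('sauce',(370,130,410,165)),('ladle',(340,200,405,250)),('black',(285,140,318,172))): print(n,'max diff',(d[bx[1]:bx[3],bx[0]:bx[2]]>60).sum())
cv2.imwrite('pics/t15v.png',b)
"
```

```text
green 235 213.72 196.33
green 235 213.7 196.34
red 154 230.01 153.93
red 155 229.98 153.99
oil 245 144.12 156.28
oil 245 144.17 156.26
sauce 45 384.49 154.33
sauce 25 386.96 154.2
pan+oil max diff 0
sauce max diff 92
ladle max diff 896
black max diff 0
```

View pics/t15v.png

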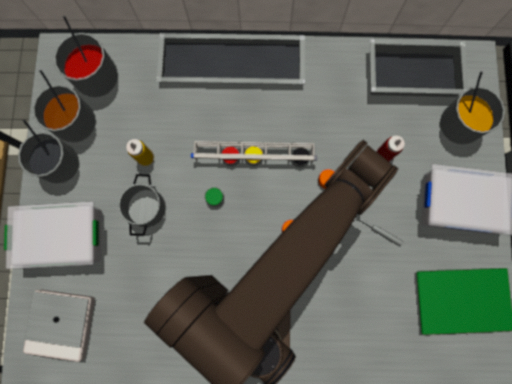

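View pics/s15.png

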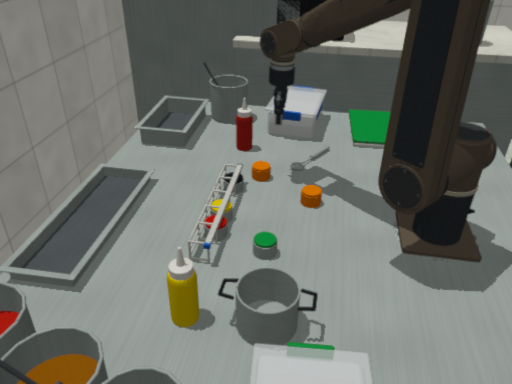

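The side view shows the sauce bottle (244,130), the ladle (305,160) and both orange pots where they were. The arm hangs free; it only overlaps the sauce bottle in the top view. Yellow is in the third gap, next to red in the second.

```bash
python3 -c "
from h import *
print(ctrl.get_state()['time'],ctrl.get_state()['contact_force']); print(ctrl.sign_off())"
```

```text
22.8 [0.02194882 1.19337489 0.93460873]
the job is handed in; nothing more can be done
None
```

The yellow pot stands in the third gap against the back bars, and I handed the job in at 22.8 s; the sign-off gives no verdict.

- **Counting:** I rested the shut fingertip on the rail at gap 1 and slid it over gap 2 to gap 3, pressing with 5–7 N all the way.
- **Pushing:** I pushed the pot with two slightly open fingertips, first diagonally to line up with the gap, then straight in under the rail. It stopped with about 7 N of resistance, and I drew the fingers clear.

**Last checks:**
- **Pot position:** The top camera puts the pot about 13 mm before the rack's origin, inside the allowed 4–17 mm and about 2 mm short of the nominal 11 mm. It is about 1 mm off the gap's middle.
- **Bystanders:** Green, red, black, the oil bottle and the pan are unchanged in the top view. The arm hid parts of the sauce bottle and ladle there, so I judged those two by eye in the side view, where they have not moved.

**Disagreements:**
- **Finger length:** The fingers really end about 27 mm short of the reported tool point when shut, and about 31 mm at the opening I used. I found the rail by force because of this.
- **Tilted slide:** I slid with the tool tilted 20° so the grasp point stayed above 60 mm under either reading. By the reported tool point that was only just so, at about 60.3–60.5 mm.
- **Camera bias:** The side view placed the lids about 5 mm nearer that camera than the top view did. I put this down to the visible lid wall and relied on the top view.

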